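# Restock the travel clamp rack and cam it shut

## Task

Restock the wooden clamp rack for the trip: turn its red-knobbed cam lever a quarter turn to release it, slide the front rail fully open, then lift out the grey-topped salt shaker that is used up and stand it on the round cork mat. With the rail still open, stand each round steel spice tin that is out on the worktop (there are up to three sizes; one may be missing) lid up in the well that fits its diameter, then push the front rail home against them and turn the cam lever back its full quarter turn so that it draws the rail tight. Leave the yogurt pot and the flat tin of fish where they are.

Things in the scene. Friction and masses are not known exactly. Their poses are not given: they have to be found in the camera images.
- rack: Fixed wooden clamp rack. Origin: underside, mid-length; x to its back jaw, y left along the row of wells, z up. Block 18 mm high, 232 mm long, x = -30 to 66 mm, with 3 round wells; back jaw's face at x = 45, top z = 36 mm. In front an 8 mm high deck with guide rods, to x = -132 mm. A fixed steel keeper pin (12 mm diameter, top z = 50 mm) stands at x = -69, y = 150 mm.
- well_s (a point): Smallest well, at the left end of the row: 43 mm diameter, 13 mm deep. Point: centre of its floor (5 mm above the worktop). The well's axes are the rack's. A tin clamped against the back jaw stands 3 mm off this point.
- well_m (a point): Middle well: 53 mm diameter, 13 mm deep; holds the used-up shaker at the start. Point: centre of its floor, 5 mm above the worktop.
- well_l (a point): Largest well, at the right end of the row: 67 mm diameter, 13 mm deep. Point: centre of its floor, 5 mm above the worktop.
- rail (a joint): Front rail, m: 0 = home, 0.07 = fully open (along the rack's -x). Friction 3 N. Wooden bar 16 mm thick, 256 mm long, z = 20 to 34 mm. Three sprung noses on it (z = 21 to 33 mm) press each seated container on the back jaw with 3 N at home, so a rail pushed home and let go springs back 1 to 4 mm until the cam draws it in. Only with the cam released can it pass the keeper pin, either way.
- rail_handle (a point): Grip point of the rail's dark upright handle block, mid-rail: 14 mm thick in the rack's x, 56 mm long in y, rising from z = 34 to 75 mm; this point lies at z = 60 mm. Moves with the rail.
- cam (a joint): Cam lever, rad, on a vertical pivot at the rail's left end: 0 = released, lever along the rack's -x (to the robot); 1.57 = locked, lever along its +y (left); grows clockwise seen from above, stops at 1.6, stays where left. 1 to 5 N at the knob turns it. It catches the keeper pin when the rail is within 10 mm of home and pulls it in over the last 45 degrees.
- cam_knob (a point): Middle of the lever's red upright knob, 72 mm from the pivot: 16 mm diameter, 38 mm tall, z = 57 to 95 mm, this point at z = 81 mm. The flat lever arm (14 mm wide, 8 mm thick) lies under it, z = 50 to 58 mm.
- cam_pivot (a point): Point on the cam's vertical pivot axis at the height of cam_knob (z = 81 mm); moves with the rail. The steel cam disc (36 mm diameter, eccentric) lies beneath the lever.
- salt_shaker_mid (a point): Used-up salt shaker, white with a grey domed top, 44 mm diameter, 90 mm tall; the top 24 mm narrows to 34 mm. Always stands in the middle well at the start. Point: on its axis, half-way up; z up along it. About 0.1 kg.
- tin_s_mid (a point): New container: round steel tin with a red window in its lid, 36 mm diameter, 36 mm tall; belongs in the smallest well. Point: on its axis, half-way up; z up along it. About 0.06 kg. May be absent.
- tin_m_mid (a point): New container: round steel tin with a yellow window in its lid, 46 mm diameter, 36 mm tall; belongs in the middle well. Point: on its axis, half-way up; z up along it. About 0.09 kg. May be absent.
- tin_l_mid (a point): New container: round steel tin with a green window in its lid, 60 mm diameter, 36 mm tall; belongs in the largest well. Point: on its axis, half-way up; z up along it. About 0.14 kg. May be absent.
- mat_top (a point): Centre of the top of a round cork mat, 100 mm diameter, 6 mm thick, fixed on the worktop; the used-up shaker goes here, well within its edge.
- yogurt_pot: Bystander: white yogurt pot with a red fruit picture, 72 mm across, 71 mm tall. Origin: centre of its underside.
- fish_tin: Bystander: flat oblong tin of fish, 63 x 105 x 25 mm. Origin: centre of its underside.
Things that resemble listed ones, but are neither listed nor needed, are in the scene too. Several things look just like the part that bears mat_top: the one meant starts farthest to the robot's left.

How it is judged:
By the outcome, as a careful person would: the job done as asked, in the order asked, and still so for the second after the job is handed in, with the robot touching nothing.
Of tin_s, tin_m, tin_l only 2 to 3 are there at a start; the rules pass over those that are not, and their reading is None.
At some moment in a run one of tin_s, tin_m, tin_l may be knocked a few centimetres aside while the robot is not near it.
Once in a run the grip may slacken for a moment while it holds something.
It also fails if it takes over 200 s, if anything falls off the work surface, if the arm or the gripper's body presses on something with over 40 N, if the wrist force passes 120 N, or if a joint passes its speed limit or range.

## Robot

A 6-joint arm with a two-finger parallel gripper is mounted at the origin on a cart in front of the work surface, level with it; the furniture and walls round the work are solid. World frame = base frame: x ahead of the robot, y to its left, z up, the work surface at z = 0. Lengths are in m, angles in rad, forces in N, time in s.
With the tool pointing down it reaches from about 0.35 to 0.975 m from the base axis. Payload 7.1 kg.
Tool frame: the origin (TCP) lies at the very end of the fingers, on their centre line; the grasp point (between the pads) lies 19 mm behind it (ctrl.grasp_offset is the y of the grasp point in the tool frame, in m); y points along the fingers, z is the direction in which the jaws open and shut, and the axes are right-handed (so a half turn about y gives the same grasp; the last joint's range is limited). The gripper opens to 88 mm and grips with 3 to 60 N. Pads are 20 mm wide; open, the fingers measure 115 mm over their backs; the gripper's body (75 mm by 178 mm) begins 61 mm behind the grasp point.
Start: joints at [1.185, 0.423, 1.63, -0, 1.089, -0.019], TCP at [0.224, 0.583, 0.223] pointing down, gripper open.
Joint ranges: [-3, 3], [-0.9, 2.11], [0.09, 2.58], [-1.31, 4.45], [0.11, 2.69], [-2.54, 2.54]. Speed limits (rad/s): [2.39, 2.39, 3.01, 3.14, 3.14, 3.14].

## Interface

Orientations are given as a unit quaternion [x, y, z, w].
In Python, from cell import monitor, capture, ticket, ctrl gives the robot as it stands. The module is installed in compiled form; this text tells all that it offers.
- The arm moves only by the tool drive_tool, never from a script. Its argument "targets" is a list of rows, each a list of 5 numbers: the closure, from -1 (fully open) to 1 (shut), then the shift along the tool's x, y, z in units of 40 mm (1.0 is 40 mm), then the turn about the tool's y in degrees. In form: [[fingers, x, y, z, spin], ...]. A call has 1 to 8 rows; each row is the pose to reach, as a shift and turn from the pose commanded when the call began, along the tool's axes at that moment; what a row does not reach only later rows make up. A row lasts 1/8 s, in which the tool goes at most 62.5 mm and 10.7 degrees, less where a joint would pass 70% of its speed; a pose out of reach is approached as far as the arm can. A call with a gripper value outside its range is refused whole. The fingers move at their own pace and stop on an object; "squeeze" is the grip in N (left out, the last holds). Time passes only in rows, so rows that repeat a pose let the fingers close. It gives the time, the measured TCP pose, the force and the opening at its end, in the units of the state.
- monitor.state(): the state, without advancing time (a new reading comes with each control period).
- capture(name): name is "side" or "top" or "wrist"; returns a dict with "color" (420x560x3 uint8, red, green, blue), "K" (3x3 intrinsics, pixels), "extrinsics" (4x4, takes a point from world to camera coordinates); the wrist camera has in their place "tool_from_camera" (4x4, takes a point from camera to tool coordinates, whose origin is the TCP and whose axes are the tool frame's). Camera axes: x right, y up, looking along -z (the intrinsics and any distortion apply to the point x, -y, -z); pixel columns grow to the right and rows downward; lengths in m; the calibration is good to about 2 mm. A picture is of the moment at which its call begins: read the wrist's pose just before it. There is no depth.
- ticket.sign_off(): hands the job in, once; it reports no verdict.
The state is a dict: "time": time; "q": joint angles; "qd": joint speeds; "joint_torque": joint torques, N m; "eef_pos": TCP position; "tool_rot": TCP orientation; "contact_force": force on the tool from outside, world axes, zero at the start; "moment": the same for the moment, N m; "finger_gap": opening from 0.0 (shut) to 1.0 (fully open).
Only numpy, scipy, OpenCV 4.12 (cv2) and the standard library are available. Lean on these libraries where they do the work, as an engineer would, in place of code of your own. Each camera call takes 0.05 s, during which the arm holds its last target.

## Working session

There is one attempt and no reset: what is moved stays moved. The work goes in short steps, Python scripts to look and compute and a tool call to move; the robot and the scene stay as the last step left them, time stands still between calls to the robot, and variables do not carry over. Pictures are saved under pics/ and viewed, and the job is handed in when it is done.

Besides the shell and the picture viewer there is one more tool, called after "Emit:" by a JSON object that holds its "api" and its "payload". drive_tool: Moves the arm, as the interface text tells. Its arguments: {"type":"object","properties":{"targets":{"type":"array","items":{"type":"array","items":{"type":"number"}}},"squeeze":{"type":"number"}},"required":["targets"]}

```bash
mkdir -p pics; ls; python3 - <<'E'
from cell import monitor, capture, ticket, ctrl
import cv2, json
s=monitor.state(); print(s); print(ctrl.grasp_offset)
for n in ["side","top","wrist"]:
    c=capture(n); cv2.imwrite(f"pics/{n}0.png",c["color"][:,:,::-1])
    print(n,{k:v.tolist() for k,v in c.items() if k!="color" and hasattr(v,'tolist')},[k for k in c])
E
```

```text
pics
{'time': 0.0, 'q': array([ 1.18499910e+00,  4.23843961e-01,  1.63069180e+00,  2.18701785e-05,
        1.08859794e+00, -1.90316754e-02]), 'qd': array([-0.00060716, -0.0004388 ,  0.00159476, -0.00100595,  0.00050365,
       -0.00117865]), 'joint_torque': array([-4.79988594e-03, -5.44618177e+01, -2.73660511e+01,  6.39258418e-02,
        2.30316137e-02, -1.17511827e-04]), 'eef_pos': array([0.22390176, 0.58291769, 0.22189904]), 'tool_rot': array([ 0.69578181, -0.12906537,  0.12883289, -0.69471713]), 'contact_force': array([-0.79686072, -0.70462601,  0.44091697]), 'moment': array([-0.01712437,  0.03502758, -0.06339307]), 'finger_gap': 0.9985953188888641}
-0.0187
side {'K': [[415.19592936036656, 0.0, 278.20234689130126], [0.0, 415.19592936036656, 207.57992497655226], [0.0, 0.0, 1.0]], 'extrinsics': [[0.8529543933691861, -0.5216573855600259, -0.018503375986078516, -0.548707080774848], [0.2699812983899602, 0.4105494690383396, 0.870953059580141, -0.1988589860791157], [-0.4467425448195805, -0.7478788040605349, 0.49101771157984636, -0.859459712714827], [0.0, 0.0, 0.0, 1.0]]} ['color', 'K', 
[... 237 characters left out ...]
], [0.9928254339469199, 0.007969529729817982, 0.11930693317655758, -0.5947712320759274], [-0.11937024019273558, 0.008004807795093155, 0.9928175405423155, -1.3838176201282149], [0.0, 0.0, 0.0, 1.0]]} ['color', 'K', 'extrinsics']
wrist {'K': [[290.74133204996264, 0.0, 279.84986736476316], [0.0, 290.74133204996264, 211.08170777005117], [0.0, 0.0, 1.0]], 'tool_from_camera': [[0.0008469041217368225, -0.9620193367921566, -0.27297999632094844, -0.07499451262655563], [-0.00012048103389994722, 0.2729799940761759, -0.962019702666473, -0.1625160224875587], [0.999999634118796, 0.0008476273635708686, 0.00011528279780640567, 0.0004114758687702169], [0.0, 0.0, 0.0, 1.0]]} ['color', 'K', 'tool_from_camera']
```

View pics/top0.png

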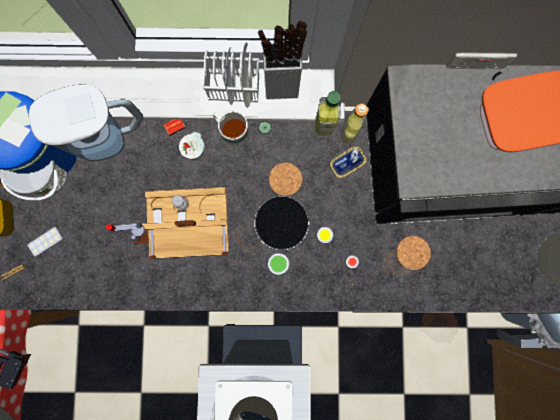

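View pics/side0.png

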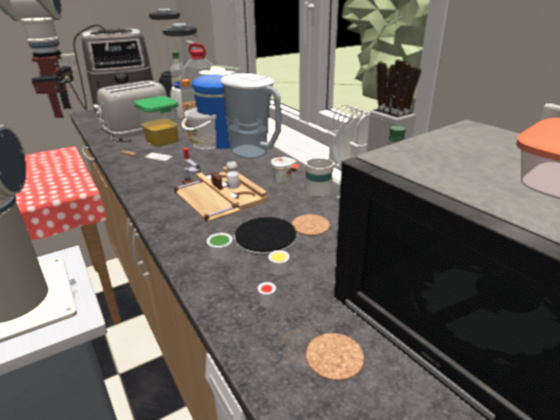

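View pics/wrist0.png

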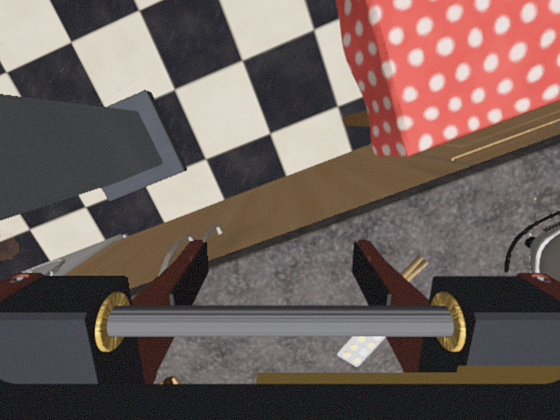

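```bash
cat > h.py <<'E'
import numpy as np, cv2
from cell import monitor, capture, ctrl
from scipy.spatial.transform import Rotation as Rn
def cam(c):
    E=c["extrinsics"] if "extrinsics" in c else c["E"]
    return np.array(c["K"]),np.array(E)
def proj(c,P):
    K,E=cam(c); p=E[:3,:3]@np.array(P)+E[:3,3]
    v=K@np.array([p[0],-p[1],-p[2]]); return v[:2]/v[2]
def unproj(c,uv,z):
    K,E=cam(c); d=np.linalg.inv(K)@np.array([uv[0],uv[1],1.]); d=np.array([d[0],-d[1],-d[2]])
    R=E[:3,:3];o=-R.T@E[:3,3]; d=R.T@d
    return o+d*(z-o[2])/d[2]
def wristcap(name):
    s=monitor.state(); c=capture(name)if name!="wrist" else capture("wrist")
    T=np.eye(4);T[:3,:3]=Rn.from_quat(s["tool_rot"]).as_matrix();T[:3,3]=s["eef_pos"]
    c["E"]=np.linalg.inv(T@np.array(c["tool_from_camera"])); return c
def crop(c,x0,y0,x1,y1,f,fn):
    im=c["color"][y0:y1,x0:x1,::-1]; im=cv2.resize(im,None,fx=f,fy=f,interpolation=cv2.INTER_CUBIC)
    for k in range(x0-x0%20+20,x1,20):
        cv2.line(im,(int((k-x0+.5)*f),0),(int((k-x0+.5)*f),6),(255,0,255),1); cv2.putText(im,str(k),(int((k-x0)*f),18),0,.4,(255,0,255),1)
    for k in range(y0-y0%20+20,y1,20):
        cv2.line(im,(0,int((k-y0+.5)*f)),(6,int((k-y0+.5)*f)),(255,0,255),1); cv2.putText(im,str(k),(8,int((k-y0)*f)+4),0,.4,(255,0,255),1)
    cv2.imwrite(fn,im)
E
python3 - <<'E'
from h import *
c=capture("top")
crop(c,90,160,250,280,5,"pics/t1.png")
crop(c,240,140,440,280,4,"pics/t2.png")
print(proj(c,[0,0,0]), proj(c,[0.224,.583,.22]))
for n,uv,z in [("matA",(286,179),.006),("matB",(414,253),.006),("g",(278,264),.036),("y",(325,235),.036),("r",(352,262),.036)]: print(n,unproj(c,uv,z))
E
```

```text
[253.36470032 419.63302532] [  9.96504548 350.0100068 ]
matA [ 0.68996411 -0.08822963  0.006     ]
matB [ 0.47260814 -0.46554368  0.006     ]
g [ 0.43743869 -0.06618639  0.036     ]
y [ 0.52152191 -0.20111422  0.036     ]
r [ 0.44462856 -0.27828836  0.036     ]
```

View pics/t1.png

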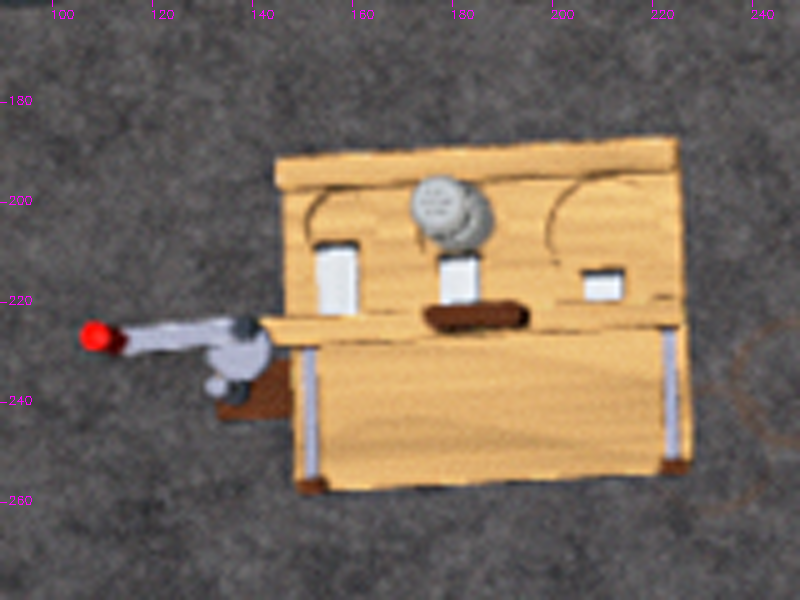

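View pics/t2.png

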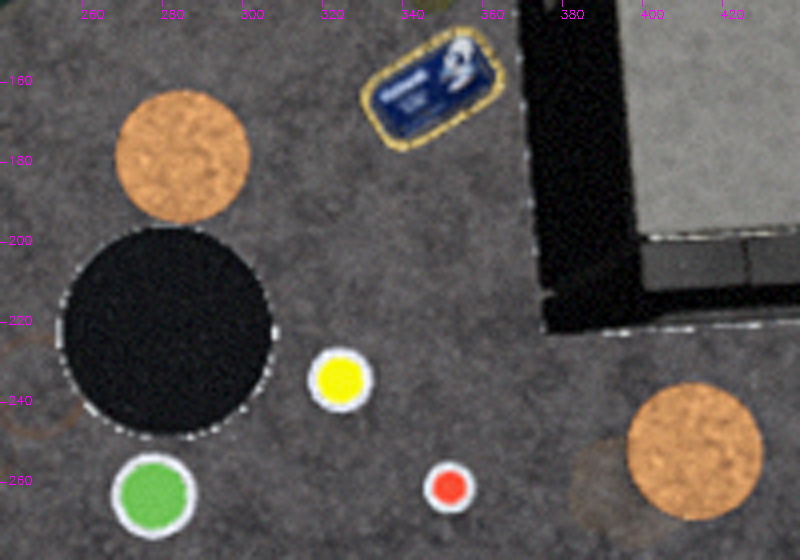

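```bash
python3 - <<'E'
from h import *
c=capture("side")
crop(c,160,130,290,230,6,"pics/s1.png")
E
```

```text
(no output)
```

View pics/s1.png

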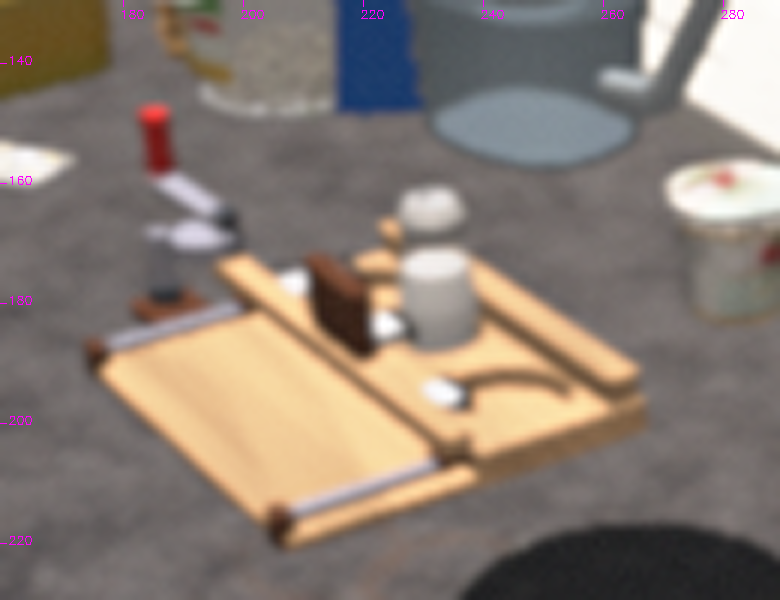

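```bash
cat > fit.py <<'E'
from h import *
from scipy.optimize import least_squares
ct=capture("top"); cs=capture("side")
obs=[(ct,(66,116,36),(144.7,191.2)),(ct,(66,-116,36),(224.8,187.2)),(ct,(-132,116,8),(149.2,257.8)),(ct,(-132,-116,8),(227.9,253.2)),
(cs,(-132,-116,0),(207,220.5)),(cs,(66,-116,36),(265.5,191))]
def W(p,P):
    r=Rn.from_euler('z',p[2]).as_matrix(); return r@(np.array(P)/1000)+np.array([p[0],p[1],0])
f=lambda p:np.concatenate([proj(c,W(p,P))-np.array(u) for c,P,u in obs])
s=least_squares(f,[.55,.22,0],loss='soft_l1'); print(s.x,np.degrees(s.x[2])); print(f(s.x).reshape(-1,2).round(2))
np.save("rack.npy",s.x)
p=s.x
for n,P in dict(jawTL=(45,116,36),pin=(-69,150,50),wm=(0,0,5),).items(): print(n,W(p,P),proj(ct,W(p,P)),proj(cs,W(p,P)))
def loc(P): r=Rn.from_euler('z',-p[2]).as_matrix(); return r@(P-np.array([p[0],p[1],0]))*1000
print("knob rack",loc(unproj(ct,(108.8,227),.095)),"shaker top",loc(unproj(ct,(177.5,199.7),.095)))
print("handle top",loc(unproj(ct,(185,223.2),.075)))
print("knob side",loc(unproj(cs,(185.2,148.5),.095)))
E
python3 fit.py
```

```text
[0.58888471 0.20330389 0.06131346] 3.5130023257171
[[-0.09 -0.92]
 [-0.35 -1.08]
 [-0.57  1.02]
 [ 0.32  1.3 ]
 [-0.38  2.16]
 [ 1.48 -0.21]]
jawTL [0.62669225 0.3218433  0.036     ] [144.76743547 197.42523189] [222.51839084 166.79847349]
pin [0.51082311 0.34879405 0.05      ] [132.32307502 236.9685799 ] [185.4164301  168.12962285]
wm [0.58888471 0.20330389 0.005     ] [187.2263159  211.91112694] [228.40917839 191.93010659]
knob rack [-41.54766363 201.06746184  95.        ] shaker top [24.42011333  9.9735401  95.        ]
handle top [-40.23395828  -5.13623348  75.        ]
knob side [-41.93023922 198.73023428  95.        ]
```

```bash
cat >> h.py <<'E'
def goto(P,jawdeg,half=True):
    """print shift for world TCP target P, jaw axis (tool z) world angle jawdeg (mod 180)"""
    s=monitor.state(); R=Rn.from_quat(s["tool_rot"]).as_matrix()
    d=R.T@(np.array(P)-s["eef_pos"])/.04
    z=R[:,2]; a=np.degrees(np.arctan2(z[1],z[0]))
    dl=(jawdeg-a+90)%180-90   # ccw world turn; tool y down -> spin=-dl
    print("now",s["eef_pos"].round(4),"jaw",round(a,2),"q6",round(s["q"][5],3),"gap mm",round(s["finger_gap"]*88,1),"t",round(s["time"],2))
    print("row x,y,z,spin:",d.round(3),round(-dl,2))
E
python3 - <<'E'
from h import *
s=monitor.state(); print(Rn.from_quat(s["tool_rot"]).as_matrix().round(3))
goto([.55,.25,.3],3.5)
E
```

```text
[[ 0.933 -0.     0.359]
 [-0.359 -0.     0.933]
 [-0.    -1.    -0.   ]]
now [0.2241 0.5833 0.2225] jaw 68.98 q6 -0.019 gap mm 88.2 t 0.35
row x,y,z,spin: [10.595 -1.937 -4.857] 65.48
```

```bash
python3 - <<'E'
from h import *
goto([.52,.25,.33],3.5)
E
```

```text
now [0.2241 0.5833 0.2225] jaw 68.98 q6 -0.019 gap mm 88.2 t 0.35
row x,y,z,spin: [ 9.895 -2.687 -5.126] 65.48
```

Emit:
{"api": "drive_tool", "payload": {"targets": [[-1, 1.5, -1.5, -0.7, 10], [-1, 3, -2.7, -1.5, 20], [-1, 4.5, -2.7, -2.3, 30], [-1, 6, -2.7, -3.1, 40], [-1, 7.5, -2.7, -3.9, 50], [-1, 9, -2.7, -4.6, 60], [-1, 9.9, -2.7, -5.13, 65.5], [-1, 9.9, -2.7, -5.13, 65.5]]}}

```text
time: 1.35
eef_pos: [0.5217, 0.2476, 0.3309]
tool_rot: [-0.514, 0.485, -0.485, 0.514]
contact_force: [0.5, -0.0, 0.3]
finger_gap: 1.0
```

```bash
python3 - <<'E'
from h import *
import pickle
c=wristcap("wrist"); pickle.dump(c,open("w1.pkl","wb"))
cv2.imwrite("pics/w1.png",c["color"][:,:,::-1]); goto([.52,.25,.33],3.5)
E
```

```text
now [0.5239 0.2451 0.3308] jaw 3.29 q6 0.362 gap mm 88.0 t 1.4
row x,y,z,spin: [-0.128  0.02  -0.091] -0.21
```

View pics/w1.png

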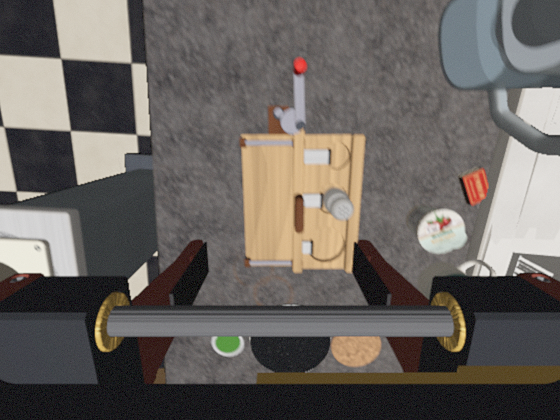

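```bash
python3 - <<'E'
from h import *
import pickle
c=wristcap("wrist"); pickle.dump(c,open("w1.pkl","wb"))
print(monitor.state()["qd"].round(4))
crop(c,225,40,385,290,3.2,"pics/w1b.png")
crop(c,230,120,370,200,5.5,"pics/w1c.png")
crop(c,230,195,370,275,5.5,"pics/w1d.png")
E
```

```text
[ 0.0605 -0.0115  0.0218  0.0291  0.0048  0.0487]
```

View pics/w1c.png

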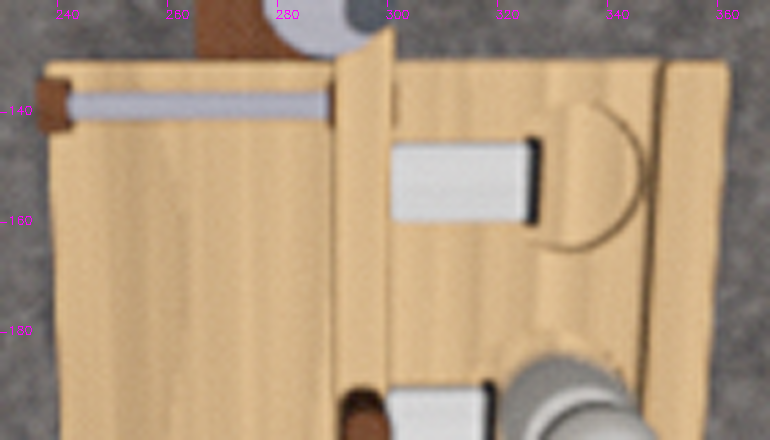

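View pics/w1d.png

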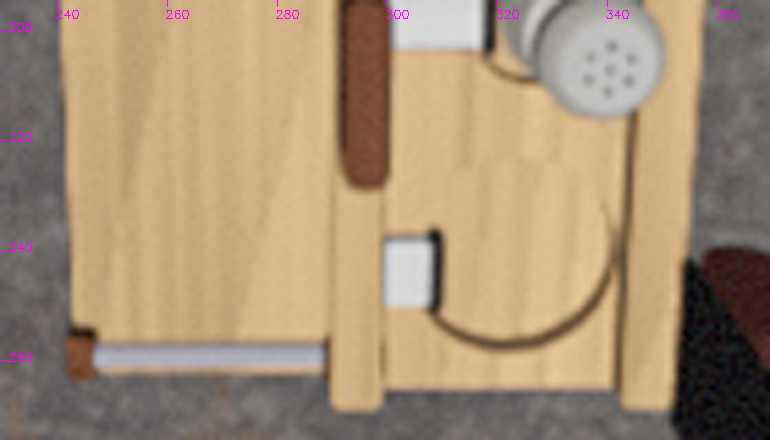

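View pics/w1b.png

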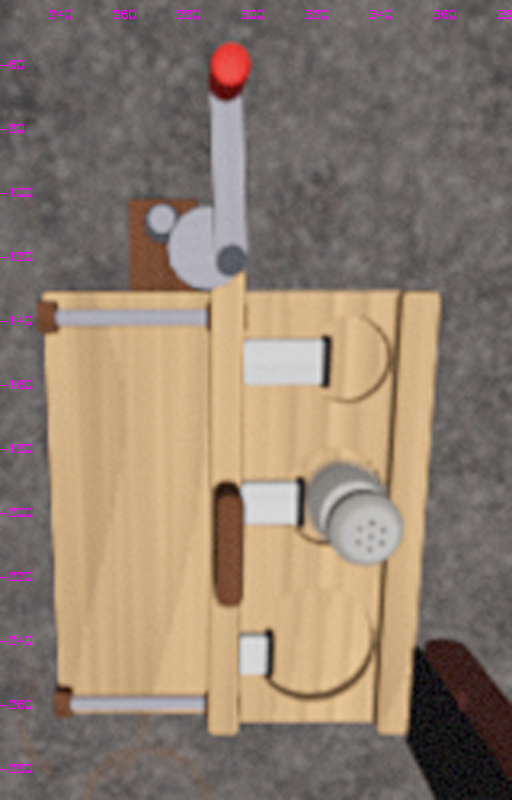

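```bash
cat > fit2.py <<'E'
from h import *
import pickle
from scipy.optimize import least_squares
c=pickle.load(open("w1.pkl","rb"))
a=lambda X,Y:(X/5.5+229.5,Y/5.5+119.5)
b=lambda X,Y:(X/5.5+229.5,Y/5.5+194.5)
d=lambda X,Y:(X/3.2+224.5,Y/3.2+39.5)
obs=[((66,116,36),a(729,62)),((45,116,36),a(663,62)),((-132,116,8),a(46,62)),((-132,-116,8),b(72,376)),((66,-116,36),b(676,410)),((45,-116,36),b(620,410)),((-69,150,50),d(161,219))]
def W(p,P):
    r=Rn.from_euler('z',p[2]).as_matrix(); return r@(np.array(P)/1000)+np.array([p[0],p[1],0])
f=lambda p:np.concatenate([proj(c,W(p,P))-np.array(u) for P,u in obs])
s=least_squares(f,[.55,.22,0],loss='soft_l1'); p=s.x; print(p,np.degrees(p[2])); print(f(p).reshape(-1,2).round(2))
np.save("rack2.npy",p)
def loc(P): r=Rn.from_euler('z',-p[2]).as_matrix(); return (r@(P-np.array([p[0],p[1],0]))*1000).round(1)
for n,u,z in [("knob",d(230,65),.095),("pivot",d(231,259),.058),("rail R end",b(357,410),.034),("rail front",b(331,400),.034),("nose s",a(530,181),.033),("nose m",a(488,440-0),.033),("nose l",b(432,273),.033),("well s top",a(590,100),.018),("well s right",a(645,178),.018),("well s bot",a(572,250),.018),("well l bot",b(510,347),.018),("well l right",b(615,262),.018),("well m bot",b(525,80),.018),("shaker top",b(605,62),.093),("handle end",b(366,188),.075),("handle start",a(362,390),.075)]:
    print(n,loc(unproj(c,u,z)))
E
python3 fit2.py
```

```text
[0.58904855 0.20398473 0.06195967] 3.5500275042938467
[[ 1.92 -0.04]
 [ 0.08  0.03]
 [-1.82  0.49]
 [-0.62  0.01]
 [ 1.66  0.35]
 [-0.25  0.42]
 [-0.23 -1.13]]
knob [-40.8 201.9  95. ]
pivot [-37.5 130.9  58. ]
rail R end [ -37.5 -115.7   34. ]
rail front [ -45.7 -112.1   34. ]
nose s [ 9.9 83.7 33. ]
nose m [ 0.3  8.4 33. ]
nose l [-14.6 -69.6  33. ]
well s top [ 28.7 105.4  18. ]
well s right [45.8 83.2 18. ]
well s bot [25.4 62.4 18. ]
well l bot [  12.8 -101.7   18. ]
well l right [ 45.3 -72.4  18. ]
well m bot [ 14.3 -12.   18. ]
shaker top [22.7 13.7 93. ]
handle end [-37.8 -26.9  75. ]
handle start [-39.4  32.5  75. ]
```

```bash
cat >> h.py <<'E'
p_=np.load("rack2.npy")
YAW=3.55
def rk(x,y,z): 
    r=Rn.from_euler('z',p_[2]).as_matrix(); return r@(np.array([x,y,z])/1000)+np.array([p_[0],p_[1],0])
def loc(P): r=Rn.from_euler('z',-p_[2]).as_matrix(); return (r@(np.array(P)-np.array([p_[0],p_[1],0]))*1000).round(1)
E
python3 - <<'E'
from h import *
print(rk(-41,201,62)); goto(rk(-41,201,125),YAW); goto(rk(-41,201,62),YAW)
E
```

```text
[0.53568129 0.40206031 0.062     ]
now [0.5223 0.247  0.3307] jaw 3.25 q6 0.365 gap mm 87.9 t 1.45
row x,y,z,spin: [-3.855  5.14   0.549] -0.3
now [0.5223 0.247  0.3307] jaw 3.25 q6 0.365 gap mm 87.9 t 1.45
row x,y,z,spin: [-3.856  6.715  0.547] -0.3
```

Emit:
{"api": "drive_tool", "payload": {"targets": [[-1, -1.5, 1, 0.2, 0], [-1, -3, 2.5, 0.4, 0], [-1, -3.86, 4, 0.5, 0], [-1, -3.86, 5.1, 0.5, 0], [-1, -3.86, 5.1, 0.5, 0], [-1, -3.86, 5.1, 0.5, 0]]}}

```text
time: 2.2
eef_pos: [0.5302, 0.4053, 0.1265]
tool_rot: [0.516, -0.484, 0.484, -0.515]
contact_force: [0.2, -0.3, 0.4]
finger_gap: 1.004
```

```bash
python3 - <<'E'
from h import *
goto(rk(-41,201,62),YAW)
c=wristcap("wrist"); cv2.imwrite("pics/w2.png",c["color"][:,:,::-1])
E
```

```text
now [0.5302 0.4053 0.1265] jaw 3.52 q6 0.573 gap mm 88.3 t 2.2
row x,y,z,spin: [0.087 1.612 0.135] -0.03
```

View pics/w2.png

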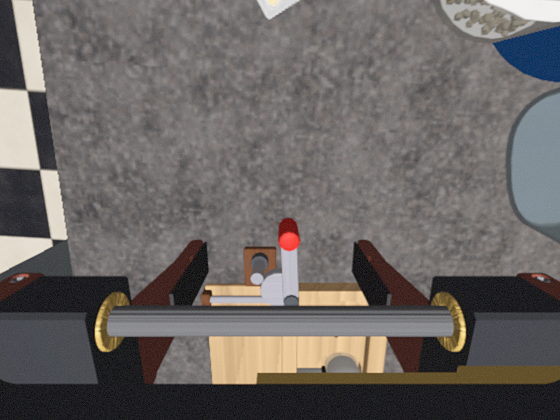

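```bash
python3 - <<'E'
from h import *
c=wristcap("wrist"); print(loc(unproj(c,(288.5,242),.095)), loc(monitor.state()["eef_pos"]))
E
```

```text
[-39.1 201.2  95. ] [-44.6 204.7 129.2]
```

Emit:
{"api": "drive_tool", "payload": {"targets": [[-1, 0.09, 0.8, 0.13, 0], [-1, 0.09, 1.6, 0.13, 0], [-1, 0.09, 1.6, 0.13, 0], [-1, 0.09, 1.6, 0.13, 0]]}}

```text
time: 2.8
eef_pos: [0.5376, 0.4025, 0.0654]
tool_rot: [-0.514, 0.484, -0.485, 0.516]
contact_force: [0.7, 0.0, 0.8]
finger_gap: 1.001
```

Emit:
{"api": "drive_tool", "payload": {"squeeze": 8, "targets": [[1, 0, 0, 0, 0], [1, 0, 0, 0, 0], [1, 0, 0, 0, 0], [1, 0, 0, 0, 0], [1, 0, 0, 0, 0], [1, 0, 0, 0, 0]]}}

```text
time: 3.55
eef_pos: [0.5361, 0.4019, 0.0626]
tool_rot: [0.515, -0.485, 0.485, -0.515]
contact_force: [0.3, 0.0, -0.5]
finger_gap: 0.356
```

```bash
python3 - <<'E'
from h import *
s=monitor.state(); print(s["contact_force"],loc(s["eef_pos"])); goto(s["eef_pos"],YAW)
# arc rows about pivot at 71 mm
R=Rn.from_quat(s["tool_rot"]).as_matrix()
for piv in [(-39.5,130)]:
  P0=rk(-39.5,202,62)
  for th in range(10,91,10):
    t=np.radians(90+th); P=rk(piv[0]+72*np.cos(t),piv[1]+72*np.sin(t),62)
    print(th,(R.T@(P-P0)/.04).round(2))
E
```

```text
[ 0.34102669  0.02152892 -0.53774647] [-40.6 200.8  62.6]
now [0.5361 0.4019 0.0626] jaw 3.49 q6 0.565 gap mm 31.3 t 3.55
row x,y,z,spin: [0. 0. 0.] -0.06
10 [ 0.03  0.   -0.31]
20 [ 0.11  0.   -0.62]
30 [ 0.24  0.   -0.9 ]
40 [ 0.42  0.   -1.16]
50 [ 0.64  0.   -1.38]
60 [ 0.9   0.   -1.56]
70 [ 1.19  0.   -1.69]
80 [ 1.49  0.   -1.77]
90 [ 1.8  0.  -1.8]
```

Fingers are still closing (31 mm); wait a little more.

Emit:
{"api": "drive_tool", "payload": {"targets": [[1, 0, 0, 0, 0], [1, 0, 0, 0, 0], [1, 0, 0, 0, 0], [1, 0, 0, 0, 0]]}}

```text
time: 4.05
eef_pos: [0.5362, 0.4019, 0.0627]
tool_rot: [-0.515, 0.485, -0.485, 0.515]
contact_force: [1.1, 0.4, -0.8]
finger_gap: 0.181
```

Emit:
{"api": "drive_tool", "payload": {"targets": [[1, 0.03, 0, -0.31, -10], [1, 0.11, 0, -0.62, -20], [1, 0.24, 0, -0.9, -30], [1, 0.42, 0, -1.16, -40], [1, 0.64, 0, -1.38, -50], [1, 0.9, 0, -1.56, -60], [1, 1.19, 0, -1.69, -70], [1, 1.49, 0, -1.77, -80]]}}

```text
time: 5.05
eef_pos: [0.4693, 0.3379, 0.0627]
tool_rot: [-0.706, 0.038, -0.038, 0.706]
contact_force: [3.5, 0.9, -2.9]
finger_gap: 0.183
```

```bash
python3 - <<'E'
from h import *
s=monitor.state(); print(s["contact_force"],loc(s["eef_pos"])); goto(rk(-39.5-72,130,62),YAW+90)
E
```

```text
[ 3.45179468  0.853726   -2.86128065] [-111.2  141.1   62.7]
now [0.4693 0.3379 0.0627] jaw 83.82 q6 -0.859 gap mm 16.1 t 5.05
row x,y,z,spin: [ 0.04   0.017 -0.274] -9.73
```

Emit:
{"api": "drive_tool", "payload": {"targets": [[1, 0.02, 0, -0.16, -5], [1, 0.04, 0, -0.31, -10], [1, 0.04, 0, -0.31, -10], [1, 0.04, 0, -0.31, -10]]}}

```text
time: 5.55
eef_pos: [0.4693, 0.3262, 0.0627]
tool_rot: [-0.706, -0.022, 0.021, 0.707]
contact_force: [-1.6, 4.8, -2.3]
finger_gap: 0.179
```

```bash
python3 - <<'E'
from h import *
s=monitor.state(); print(s["contact_force"],loc(s["eef_pos"])); goto(rk(-39.5-72,130,62),YAW+90)
c=capture("top"); crop(c,90,170,250,290,5,"pics/t3.png")
E
```

```text
[-1.63474095  4.75169297 -2.27634425] [-112.   129.4   62.7]
now [0.4693 0.3262 0.0627] jaw 93.48 q6 -1.046 gap mm 15.8 t 5.55
row x,y,z,spin: [0.011 0.019 0.015] -0.07
```

View pics/t3.png

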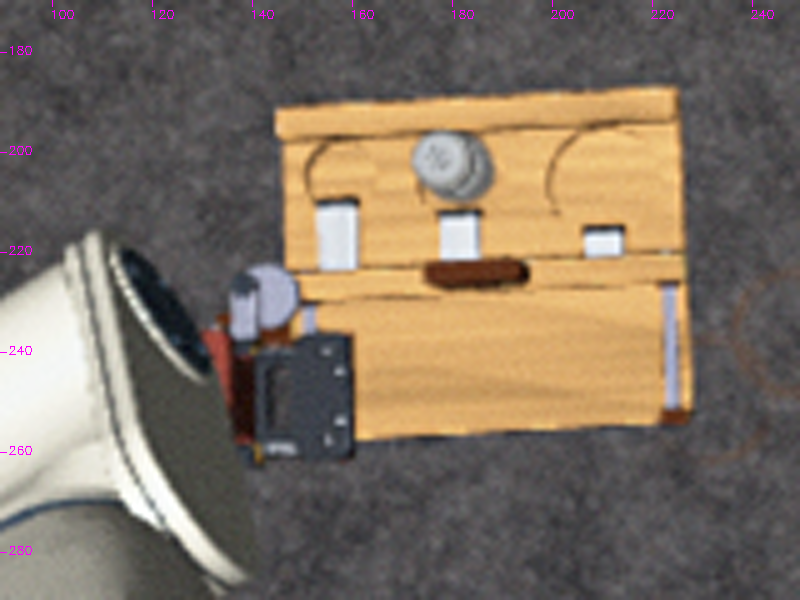

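Emit:
{"api": "drive_tool", "payload": {"targets": [[0, 0, 0, 0, 0], [0, 0, 0, 0, 0], [0, 0, -1, 0, 0], [0.1, 0, -2, 0, 0], [0.1, 0, -2, 0, 0]]}}

```text
time: 6.22
eef_pos: [0.4712, 0.3265, 0.1457]
tool_rot: [-0.706, -0.023, 0.02, 0.708]
contact_force: [0.5, -0.1, 0.0]
finger_gap: 0.451
```

```bash
python3 - <<'E'
from h import *
goto(rk(-39,-14,142),YAW)
E
```

```text
now [0.4712 0.3265 0.1457] jaw 93.48 q6 -1.046 gap mm 39.7 t 6.22
row x,y,z,spin: [ 1.78   0.093 -3.588] 89.93
```

Emit:
{"api": "drive_tool", "payload": {"targets": [[0.1, 0.2, 0, -0.4, 10], [0.1, 0.4, 0, -0.8, 20], [0.1, 0.6, 0, -1.2, 30], [0.1, 0.8, 0, -1.6, 40], [0.1, 1, 0, -2.1, 50], [0.1, 1.3, 0, -2.6, 60], [0.1, 1.5, 0, -3.1, 70], [0.1, 1.78, 0.05, -3.59, 80]]}}

```text
time: 7.22
eef_pos: [0.5486, 0.1855, 0.1394]
tool_rot: [0.555, -0.44, 0.439, -0.553]
contact_force: [-0.8, 0.1, -0.9]
finger_gap: 0.45
```

Emit:
{"api": "drive_tool", "payload": {"targets": [[0.1, 0, 0, 0, 10], [0.1, 0, 0, 0, 10], [0.1, 0, 0, 0, 10]]}}

```text
time: 7.6
eef_pos: [0.5486, 0.1865, 0.14]
tool_rot: [0.516, -0.484, 0.483, -0.515]
contact_force: [0.2, 0.7, -0.3]
finger_gap: 0.451
```

```bash
python3 - <<'E'
from h import *
goto(rk(-39,-14,41),YAW)
c=wristcap("wrist"); cv2.imwrite("pics/w3.png",c["color"][:,:,::-1])
E
```

```text
now [0.5486 0.1865 0.14  ] jaw 3.69 q6 0.243 gap mm 39.7 t 7.6
row x,y,z,spin: [-0.023  2.476  0.064] 0.14
```

View pics/w3.png

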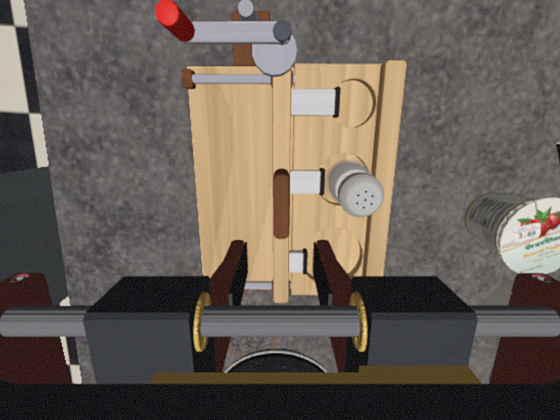

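Emit:
{"api": "drive_tool", "payload": {"squeeze": 20, "targets": [[0.1, 0, 0.8, 0.05, 0], [0.1, 0, 1.6, 0.05, 0], [0.1, 0, 2.45, 0.05, 0], [0.1, 0, 2.45, 0.05, 0], [1, 0, 2.45, 0.05, 0], [1, 0, 2.45, 0.05, 0], [1, 0, 2.45, 0.05, 0], [1, 0, 2.45, 0.05, 0]]}}

```text
time: 8.65
eef_pos: [0.5512, 0.1869, 0.0438]
tool_rot: [-0.515, 0.484, -0.485, 0.515]
contact_force: [-3.7, -0.6, 6.2]
finger_gap: 0.158
```

Emit:
{"api": "drive_tool", "payload": {"targets": [[1, 0, 0, 0, 0], [1, 0, 0, -0.3, 0], [1, 0, 0, -0.7, 0], [1, 0, 0, -1.1, 0], [1, 0, 0, -1.5, 0], [1, 0, 0, -1.78, 0], [1, 0, 0, -1.82, 0], [1, 0, 0, -1.82, 0]]}}

```text
time: 9.65
eef_pos: [0.4833, 0.183, 0.0439]
tool_rot: [-0.512, 0.482, -0.487, 0.518]
contact_force: [16.7, -3.9, -5.1]
finger_gap: 0.16
```

```bash
python3 - <<'E'
from h import *
s=monitor.state(); print(loc(s["eef_pos"]))
c=capture("top"); crop(c,90,170,250,290,5,"pics/t4.png")
E
```

```text
[-106.8  -14.4   43.9]
```

View pics/t4.png

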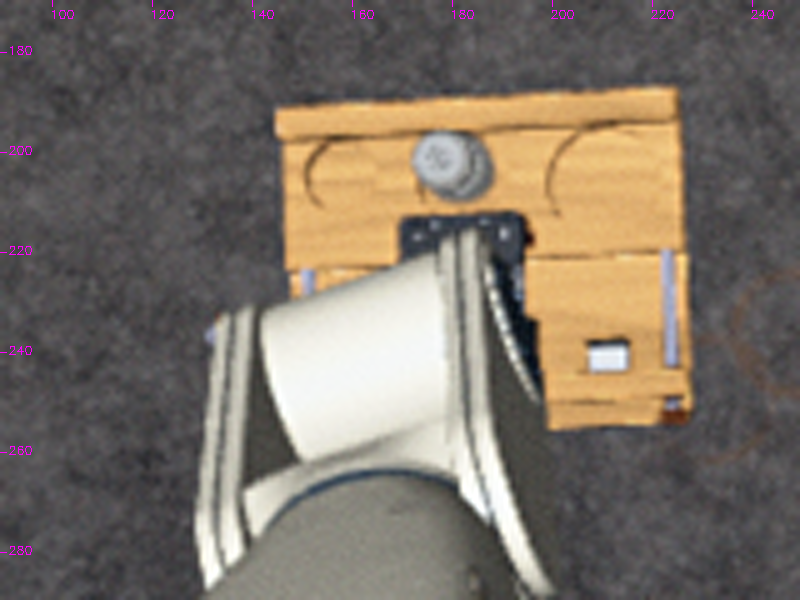

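Emit:
{"api": "drive_tool", "payload": {"targets": [[1, 0, 0, -0.05, 0], [1, 0, 0, -0.1, 0], [1, 0, 0, -0.1, 0]]}}

```text
time: 10.07
eef_pos: [0.4833, 0.1831, 0.044]
tool_rot: [-0.51, 0.481, -0.488, 0.52]
contact_force: [28.7, -6.5, -18.6]
finger_gap: 0.16
```

```bash
python3 - <<'E'
from h import *
s=monitor.state(); print(loc(s["eef_pos"]))
E
```

```text
[-106.8  -14.3   44. ]
```

Emit:
{"api": "drive_tool", "payload": {"targets": [[1, 0, 0, 0.12, 0], [0, 0, 0, 0.12, 0], [0, 0, 0, 0.12, 0], [0, 0, 0, 0.12, 0], [0, 0, -1, 0.12, 0], [-0.5, 0, -2, 0.12, 0], [-1, 0, -3, 0.12, 0], [-1, 0, -3, 0.12, 0]]}}

```text
time: 11.08
eef_pos: [0.4805, 0.183, 0.1653]
tool_rot: [-0.513, 0.484, -0.485, 0.517]
contact_force: [0.3, 0.6, -0.1]
finger_gap: 0.803
```

```bash
python3 - <<'E'
from h import *
c=wristcap("wrist"); cv2.imwrite("pics/w4.png",c["color"][:,:,::-1])
goto(rk(23,13.5,160),YAW+90)
E
```

```text
now [0.4794 0.1826 0.1636] jaw 3.5 q6 0.28 gap mm 74.4 t 11.12
row x,y,z,spin: [-0.704  0.097  3.343] 89.95
```

View pics/w4.png

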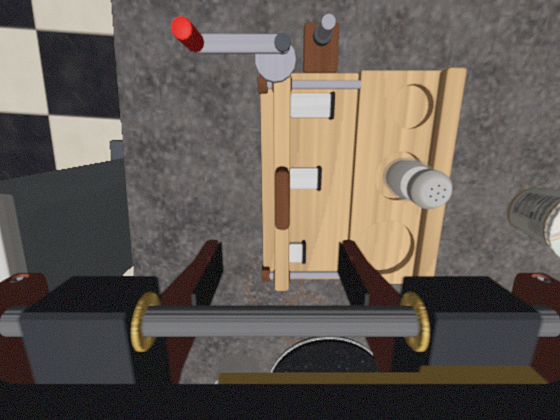

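Emit:
{"api": "drive_tool", "payload": {"targets": [[-1, -0.1, 0, 0.4, -10], [-1, -0.2, 0, 0.8, -20], [-1, -0.3, 0, 1.2, -30], [-1, -0.4, 0, 1.6, -40], [-1, -0.5, 0, 2, -50], [-1, -0.6, 0, 2.5, -60], [-1, -0.7, 0, 2.9, -70], [-1, -0.7, 0.1, 3.34, -80]]}}

```text
time: 12.12
eef_pos: [0.6101, 0.2184, 0.1564]
tool_rot: [0.706, -0.039, 0.037, -0.706]
contact_force: [1.0, 0.4, 0.3]
finger_gap: 0.999
```

Emit:
{"api": "drive_tool", "payload": {"targets": [[-1, 0, 0, 0, -10], [-1, 0, 0, 0, -10], [-1, 0, 0, 0, -10]]}}

```text
time: 12.5
eef_pos: [0.61, 0.2182, 0.1574]
tool_rot: [0.707, 0.02, -0.021, -0.707]
contact_force: [0.4, 0.4, 0.1]
finger_gap: 0.999
```

```bash
python3 - <<'E'
from h import *
import pickle
c=wristcap("wrist"); cv2.imwrite("pics/w5.png",c["color"][:,:,::-1]); pickle.dump(c,open("w5.pkl","wb"))
goto(rk(23,13.5,42),YAW+90)
E
```

```text
now [0.6103 0.2183 0.1579] jaw 93.33 q6 -1.304 gap mm 88.3 t 12.55
row x,y,z,spin: [0.027 2.897 0.014] -0.22
```

View pics/w5.png

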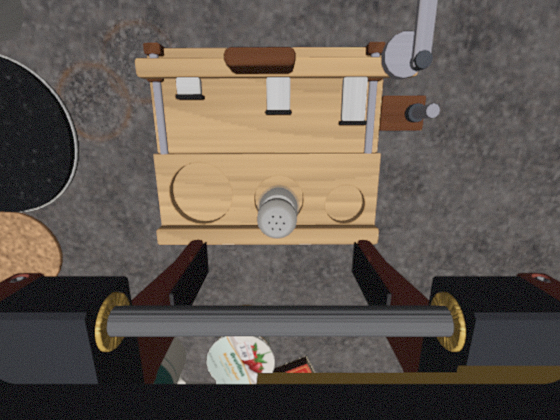

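```bash
python3 - <<'E'
from h import *
import pickle
c=pickle.load(open("w5.pkl","rb"))
crop(c,145,145,395,250,3.2,"pics/w5b.png")
for n,P in dict(s=(24,83.5,18),m=(19,13.5,18),l=(12,-69,18)).items(): print(n,proj(c,rk(*P)))
for n,(x,y,r) in dict(s=(24,83.5,21.5),m=(19,13.5,26.5),l=(12,-69,33.5)).items(): print(n,[proj(c,rk(x+r*np.cos(a),y+r*np.sin(a),18)).round(1).tolist() for a in np.arange(4)*np.pi/2])
print("jaw",proj(c,rk(45,116,36)),proj(c,rk(45,-116,36)),"blk front",proj(c,rk(-30,116,18)),proj(c,rk(-30,-116,18)))
E
```

```text
s [345.38593162 203.21450865]
m [280.01785861 198.99660848]
l [202.23238801 192.96169757]
s [[344.3, 222.3], [365.5, 203.1], [346.5, 183.4], [325.3, 203.3]]
m [[280.1, 222.6], [304.9, 198.9], [279.9, 174.2], [255.2, 199.1]]
l [[204.6, 223.0], [233.8, 192.8], [199.7, 161.1], [170.7, 193.1]]
jaw [379.56370988 227.08997797] [154.72966792 228.17411071] blk front [380.19448219 151.74312117] [153.0884275  152.95104694]
```

View pics/w5b.png

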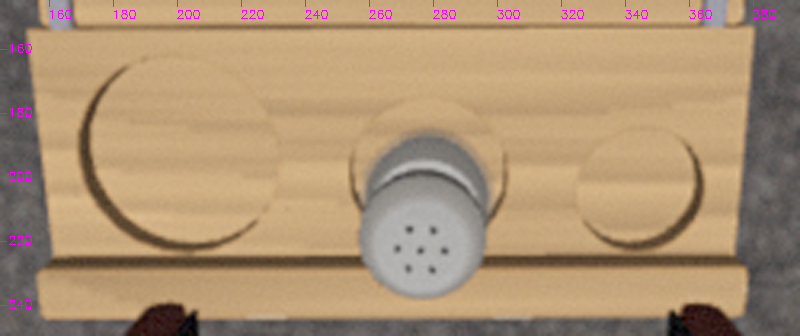

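Emit:
{"api": "drive_tool", "payload": {"squeeze": 20, "targets": [[-1, 0.03, 1, 0.01, 0], [-1, 0.03, 2, 0.01, 0], [-1, 0.03, 2.9, 0.01, 0], [-1, 0.03, 2.9, 0.01, 0], [1, 0.03, 2.9, 0.01, 0], [1, 0.03, 2.9, 0.01, 0], [1, 0.03, 2.9, 0.01, 0], [1, 0.03, 2.9, 0.01, 0]]}}

```text
time: 13.55
eef_pos: [0.6124, 0.219, 0.0435]
tool_rot: [-0.707, -0.022, 0.021, 0.707]
contact_force: [-0.2, -0.1, -0.8]
finger_gap: 0.583
```

Emit:
{"api": "drive_tool", "payload": {"targets": [[1, 0, 0, 0, 0], [1, 0, 0, 0, 0], [1, 0, 0, 0, 0], [1, 0, 0, 0, 0]]}}

```text
time: 14.05
eef_pos: [0.6123, 0.2188, 0.0429]
tool_rot: [0.707, 0.022, -0.021, -0.707]
contact_force: [-0.2, -1.3, 3.0]
finger_gap: 0.437
```

```bash
python3 - <<'E'
from h import *
c=wristcap("wrist"); cv2.imwrite("pics/w6.png",c["color"][:,:,::-1]); print(monitor.state()["finger_gap"])
c=capture("side"); crop(c,160,110,300,230,5,"pics/s6.png")
E
```

```text
0.43739336044603233
```

View pics/w6.png

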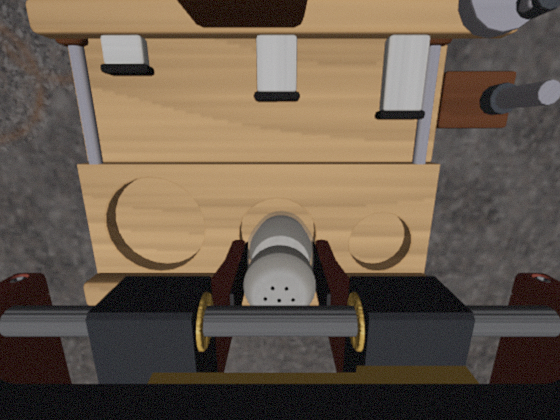

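View pics/s6.png

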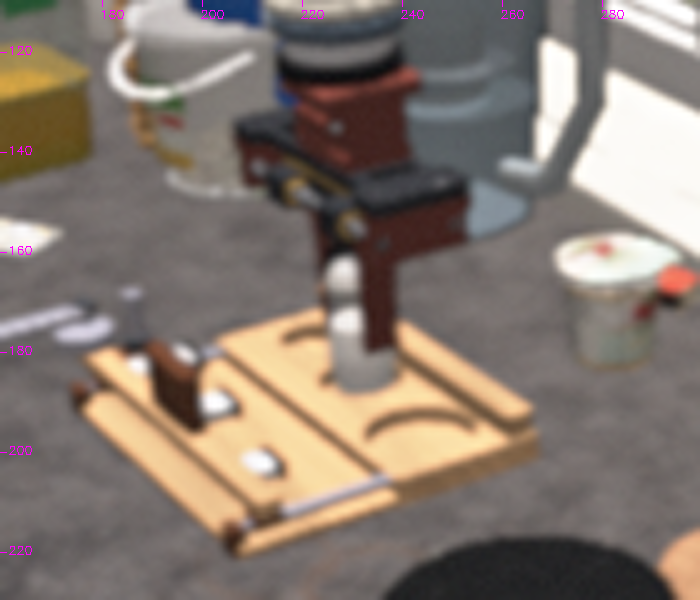

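```bash
python3 - <<'E'
from h import *
c=wristcap("wrist"); print(loc(unproj(c,(280,292),.093)),loc(monitor.state()["eef_pos"]),"tip tilt")
cc=[proj(c,rk(23+22*np.cos(a),13.5+22*np.sin(a),71)).round(0).tolist() for a in np.arange(0,6.3,.78)]; print(cc)
print(proj(c,rk(23,13,93)),proj(c,rk(12,13,93)))
E
```

```text
[17.9 13.9 93. ] [24.1 13.4 42.9] tip tilt
[[279.0, 315.0], [309.0, 304.0], [322.0, 278.0], [311.0, 250.0], [280.0, 238.0], [249.0, 249.0], [236.0, 276.0], [249.0, 303.0], [278.0, 315.0]]
[277.97374609 302.24532759] [277.87842191 279.87249927]
```

Emit:
{"api": "drive_tool", "payload": {"targets": [[1, 0, -0.1, 0, 0], [1, 0, -0.3, 0, 0], [1, 0, -0.5, 0, 0], [1, 0, -0.5, 0, 0]]}}

```text
time: 14.7
eef_pos: [0.6124, 0.2191, 0.0636]
tool_rot: [-0.707, -0.022, 0.021, 0.707]
contact_force: [-0.7, 0.6, -0.7]
finger_gap: 0.433
```

```bash
python3 - <<'E'
from h import *
c=wristcap("wrist"); cv2.imwrite("pics/w7.png",c["color"][:,:,::-1]); print(monitor.state()["finger_gap"])
c=capture("side"); crop(c,160,110,300,230,5,"pics/s7.png")
E
```

```text
0.4326153850466434
```

View pics/w7.png

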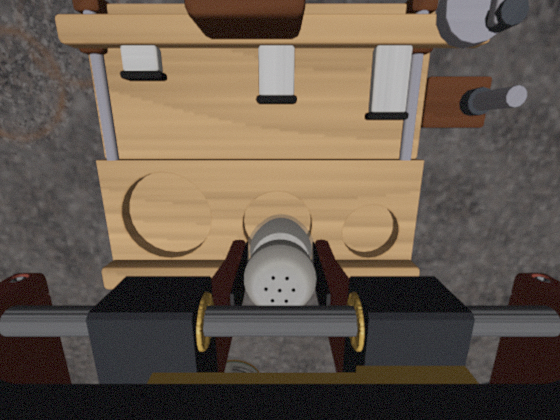

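View pics/s7.png

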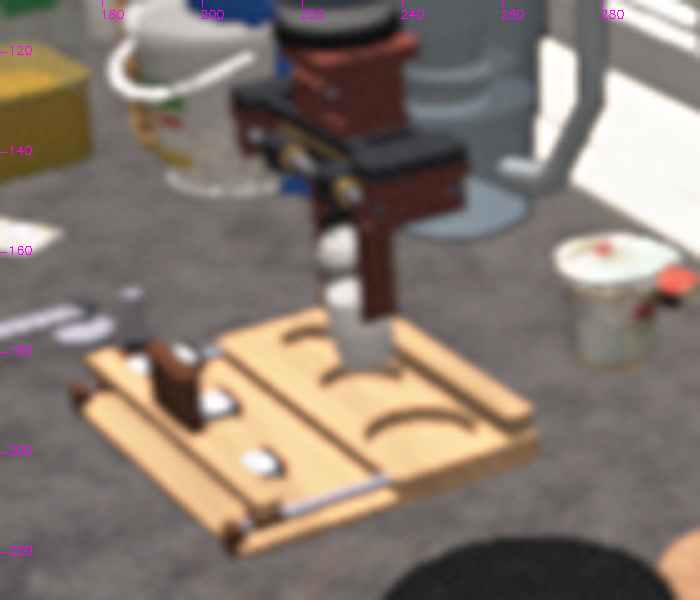

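Emit:
{"api": "drive_tool", "payload": {"targets": [[1, 0, 0.2, 0, 0], [1, 0, 0.4, 0, 0], [1, 0, 0.5, 0, 0], [0, 0, 0.5, 0, 0], [-0.5, 0, 0.5, 0, 0], [-0.5, 0, 0.5, 0, 0], [-0.5, 0, 0.5, 0, 0], [-0.5, 0, 0.5, 0, 0]]}}

```text
time: 15.8
eef_pos: [0.612, 0.2189, 0.0426]
tool_rot: [0.707, 0.021, -0.022, -0.707]
contact_force: [0.1, 0.6, -0.1]
finger_gap: 0.75
```

```bash
python3 - <<'E'
from h import *
c=wristcap("wrist"); crop(c,180,160,380,330,4,"pics/w8.png"); print(monitor.state()["finger_gap"])
for x in (15,19,23):
  print(x,[ (z,proj(c,rk(x,13,z)).round(0).tolist()) for z in (71,95)])
E
```

```text
0.7523757146400436
15 [(71, [278.0, 264.0]), (95, [278.0, 289.0])]
19 [(71, [278.0, 271.0]), (95, [278.0, 298.0])]
23 [(71, [278.0, 278.0]), (95, [278.0, 306.0])]
```

View pics/w8.png

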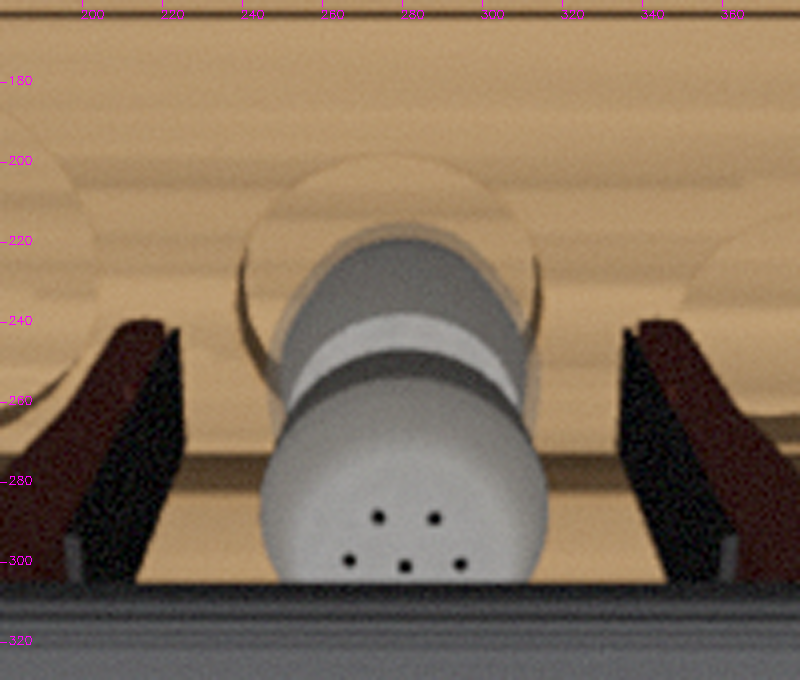

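Emit:
{"api": "drive_tool", "payload": {"squeeze": 25, "targets": [[-0.6, -0.05, 0.2, 0, 0], [-0.6, -0.05, 0.37, 0, 0], [-0.6, -0.05, 0.37, 0, 0], [1, -0.05, 0.37, 0, 0], [1, -0.05, 0.37, 0, 0], [1, -0.05, 0.37, 0, 0], [1, -0.05, 0.37, 0, 0], [1, -0.05, 0.37, 0, 0]]}}

```text
time: 16.85
eef_pos: [0.6102, 0.2188, 0.0281]
tool_rot: [-0.707, -0.022, 0.021, 0.707]
contact_force: [0.1, 0.8, 0.9]
finger_gap: 0.465
```

Emit:
{"api": "drive_tool", "payload": {"targets": [[1, 0, 0, 0, 0], [1, 0, 0, 0, 0], [1, 0, -0.1, 0, 0], [1, 0, -0.3, 0, 0], [1, 0, -0.6, 0, 0], [1, 0, -0.9, 0, 0], [1, 0, -0.9, 0, 0]]}}

```text
time: 17.73
eef_pos: [0.611, 0.2191, 0.0656]
tool_rot: [-0.706, -0.022, 0.021, 0.707]
contact_force: [0.7, 0.0, -0.6]
finger_gap: 0.467
```

```bash
python3 - <<'E'
from h import *
c=wristcap("wrist"); cv2.imwrite("pics/w9.png",c["color"][:,:,::-1]); print(monitor.state()["finger_gap"])
c=capture("side"); crop(c,160,110,300,230,5,"pics/s9.png")
E
```

```text
0.4670820624687063
```

View pics/w9.png

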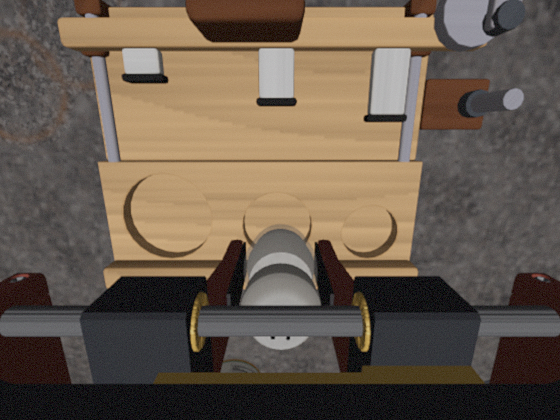

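View pics/s9.png

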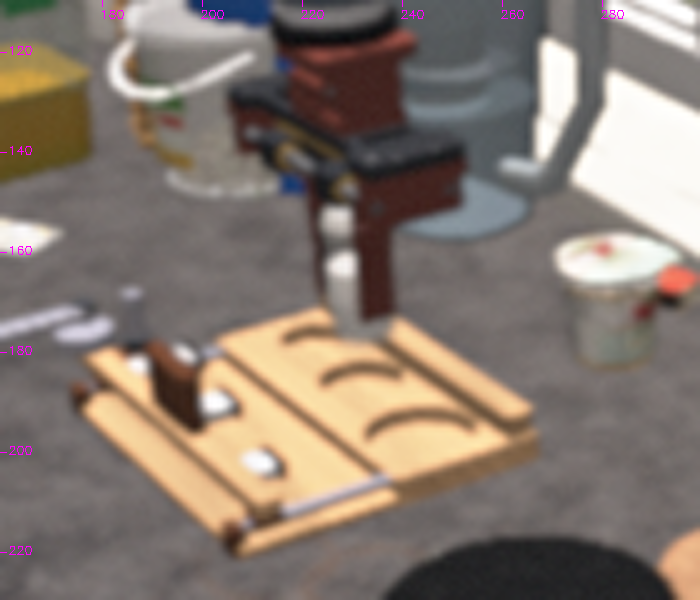

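```bash
python3 - <<'E'
from h import *
goto([.6912,-.0865,.085],YAW+90)
E
```

```text
now [0.6101 0.2188 0.0642] jaw 93.48 q6 -1.306 gap mm 40.9 t 17.82
row x,y,z,spin: [ 1.56  -0.52  -7.741] -0.07
```

Emit:
{"api": "drive_tool", "payload": {"targets": [[1, 0, -0.35, -0.3, 0], [1, 0.2, -0.55, -1, 0], [1, 0.4, -0.55, -1.8, 0], [1, 0.6, -0.55, -2.7, 0], [1, 0.8, -0.55, -3.6, 0], [1, 1, -0.55, -4.5, 0], [1, 1.2, -0.55, -5.4, 0], [1, 1.4, -0.55, -6.2, 0]]}}

```text
time: 18.82
eef_pos: [0.6811, -0.0276, 0.0864]
tool_rot: [0.707, 0.021, -0.021, -0.707]
contact_force: [0.7, 0.6, -2.3]
finger_gap: 0.463
```

```bash
python3 - <<'E'
from h import *
goto([.6912,-.0865,.06],YAW+90)
c=capture("top"); crop(c,160,130,420,290,3,"pics/t10.png")
E
```

```text
now [ 0.6811 -0.0276  0.0864] jaw 93.44 q6 -1.689 gap mm 40.8 t 18.82
row x,y,z,spin: [ 0.165  0.66  -1.485] -0.11
```

View pics/t10.png

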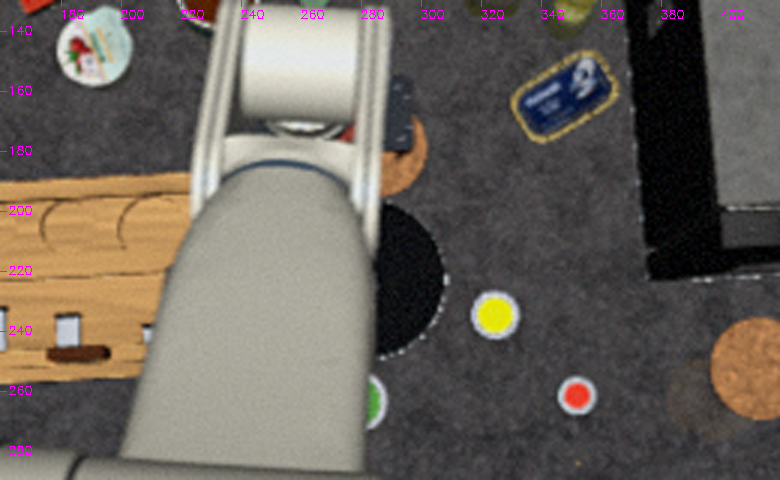

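Emit:
{"api": "drive_tool", "payload": {"targets": [[1, 0.08, 0, -0.7, 0], [1, 0.16, 0, -1.3, 0], [1, 0.16, 0.3, -1.5, 0], [1, 0.16, 0.66, -1.5, 0], [1, 0.16, 0.66, -1.5, 0]]}}

```text
time: 19.5
eef_pos: [0.6893, -0.0839, 0.0571]
tool_rot: [-0.706, -0.02, 0.023, 0.707]
contact_force: [0.1, 0.2, -0.3]
finger_gap: 0.463
```

```bash
python3 - <<'E'
from h import *
goto([.6912,-.0865,.030],YAW+90)
c=wristcap("wrist"); cv2.imwrite("pics/w11.png",c["color"][:,:,::-1])
print([proj(c,[.6912+.05*np.cos(a),-.0865+.05*np.sin(a),.006]).round(0).tolist() for a in np.arange(0,6.3,.785)])
E
```

```text
now [ 0.6893 -0.0839  0.0571] jaw 93.51 q6 -1.771 gap mm 40.8 t 19.5
row x,y,z,spin: [ 0.047  0.678 -0.068] -0.04
[[272.0, 288.0], [317.0, 274.0], [340.0, 235.0], [326.0, 189.0], [280.0, 167.0], [231.0, 183.0], [211.0, 227.0], [230.0, 270.0], [272.0, 288.0]]
```

View pics/w11.png

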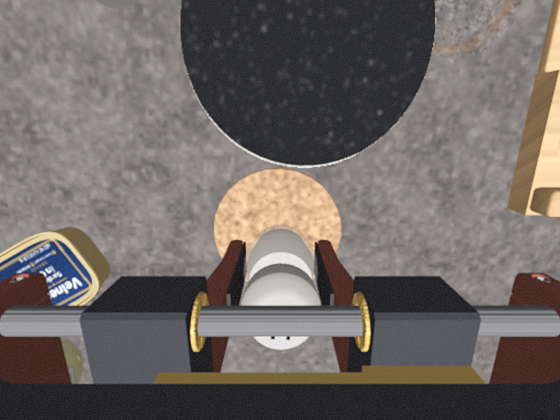

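Emit:
{"api": "drive_tool", "payload": {"targets": [[1, 0.03, 0.3, -0.03, 0], [1, 0.03, 0.55, -0.03, 0], [1, 0.03, 0.68, -0.03, 0], [1, 0.03, 0.7, -0.03, 0], [1, 0.03, 0.7, -0.03, 0]]}}

```text
time: 20.18
eef_pos: [0.6925, -0.0861, 0.0316]
tool_rot: [0.707, 0.022, -0.021, -0.707]
contact_force: [-0.2, -0.1, -0.4]
finger_gap: 0.471
```

Emit:
{"api": "drive_tool", "payload": {"targets": [[1, 0, 0.04, 0, 0], [1, 0, 0.06, 0, 0], [1, 0, 0.06, 0, 0]]}}

```text
time: 20.55
eef_pos: [0.6924, -0.086, 0.0292]
tool_rot: [0.707, 0.022, -0.021, -0.707]
contact_force: [-0.1, -0.2, -1.1]
finger_gap: 0.465
```

Emit:
{"api": "drive_tool", "payload": {"targets": [[1, 0, 0.05, 0, 0], [1, 0, 0.05, 0, 0], [1, 0, 0.05, 0, 0]]}}

```text
time: 20.92
eef_pos: [0.6934, -0.0861, 0.0287]
tool_rot: [0.707, 0.022, -0.021, -0.707]
contact_force: [-1.0, 0.4, 7.0]
finger_gap: 0.465
```

Touching the mat (7 N). Release and rise.

Emit:
{"api": "drive_tool", "payload": {"targets": [[0, 0, -0.03, 0, 0], [-0.5, 0, -0.03, 0, 0], [-1, 0, -0.03, 0, 0], [-1, 0, -0.03, 0, 0], [-1, 0, -1, 0, 0], [-1, 0, -2.2, 0, 0], [-1, 0, -3.4, 0, 0], [-1, 0, -3.4, 0, 0]]}}

```text
time: 21.92
eef_pos: [0.6951, -0.0864, 0.1679]
tool_rot: [0.707, 0.024, -0.019, -0.706]
contact_force: [0.6, 0.8, -0.6]
finger_gap: 0.999
```

```bash
python3 - <<'E'
from h import *
c=capture("top"); crop(c,220,130,420,290,4,"pics/t12.png")
c=wristcap("wrist"); cv2.imwrite("pics/w12.png",c["color"][:,:,::-1])
E
```

```text
(no output)
```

View pics/t12.png

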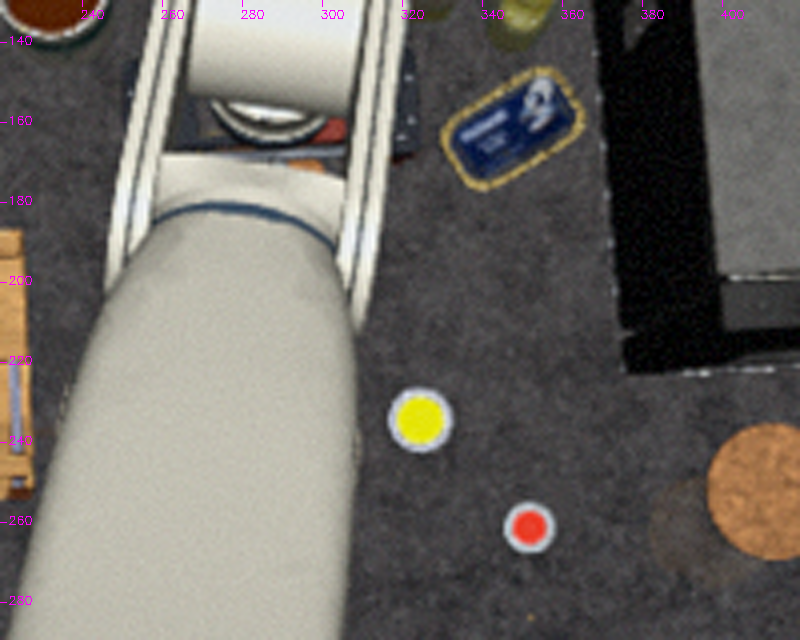

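View pics/w12.png

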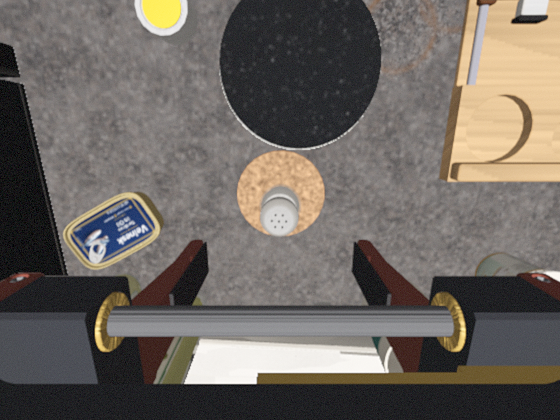

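```bash
python3 - <<'E'
from h import *
c=capture("top"); P=unproj(c,(324.5,234.5),.036);print(P,unproj(c,(352,261.5),.036))
P[2]=.14; goto(P,YAW+90)
E
```

```text
[ 0.52295471 -0.19967619  0.036     ] [ 0.44605419 -0.27830321  0.036     ]
now [ 0.6915 -0.0859  0.162 ] jaw 93.49 q6 -1.772 gap mm 88.2 t 22.07
row x,y,z,spin: [-4.378  0.557 -2.584] -0.06
```

Emit:
{"api": "drive_tool", "payload": {"targets": [[-1, -1.2, 0, -0.7, 0], [-1, -2.4, 0.1, -1.4, 0], [-1, -3.6, 0.3, -2.1, 0], [-1, -4.38, 0.55, -2.58, 0], [-1, -4.38, 0.55, -2.58, 0], [-1, -4.38, 0.55, -2.58, 0]]}}

```text
time: 22.82
eef_pos: [0.524, -0.1995, 0.1404]
tool_rot: [-0.707, -0.021, 0.022, 0.707]
contact_force: [0.8, 0.1, 0.6]
finger_gap: 0.999
```

```bash
python3 - <<'E'
from h import *
c=wristcap("wrist"); cv2.imwrite("pics/w13.png",c["color"][:,:,::-1])
goto([.52295,-.1997,.017],YAW+90); print(proj(c,[.52295,-.1997,.036]))
import pickle; pickle.dump(c,open("w13.pkl","wb"))
E
```

```text
now [ 0.5245 -0.1992  0.1406] jaw 93.51 q6 -2.017 gap mm 87.9 t 22.88
row x,y,z,spin: [-0.04   3.091 -0.01 ] -0.04
[279.13273633 209.08496921]
```

View pics/w13.png

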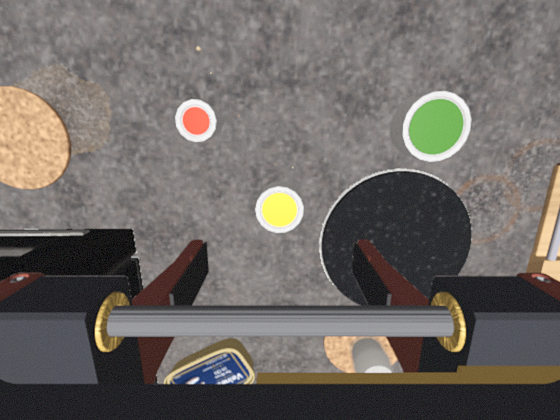

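Emit:
{"api": "drive_tool", "payload": {"squeeze": 20, "targets": [[-0.41, -0.04, 0.6, -0.01, 0], [-0.41, -0.04, 1.2, -0.01, 0], [-0.41, -0.04, 1.8, -0.01, 0], [-0.41, -0.04, 2.4, -0.01, 0], [-0.41, -0.04, 2.9, -0.01, 0], [-0.41, -0.04, 3.09, -0.01, 0], [-0.41, -0.04, 3.09, -0.01, 0], [-0.41, -0.04, 3.09, -0.01, 0]]}}

```text
time: 23.88
eef_pos: [0.5228, -0.2003, 0.0182]
tool_rot: [0.707, 0.022, -0.021, -0.707]
contact_force: [0.0, -0.4, -0.6]
finger_gap: 0.705
```

Emit:
{"api": "drive_tool", "payload": {"targets": [[1, 0, 0, 0, 0], [1, 0, 0, 0, 0], [1, 0, 0, 0, 0], [1, 0, 0, 0, 0], [1, 0, 0, 0, 0]]}}

```text
time: 24.5
eef_pos: [0.5225, -0.2003, 0.018]
tool_rot: [0.707, 0.022, -0.021, -0.707]
contact_force: [0.2, -0.1, 6.3]
finger_gap: 0.521
```

Emit:
{"api": "drive_tool", "payload": {"targets": [[1, 0, -0.1, 0, 0], [1, 0, -0.4, 0, 0], [1, 0, -0.9, 0, 0], [1, 0, -1.4, 0, 0], [1, 0, -1.4, 0, 0]]}}

```text
time: 25.12
eef_pos: [0.5233, -0.2006, 0.0752]
tool_rot: [0.707, 0.023, -0.02, -0.706]
contact_force: [-0.0, -0.2, 0.0]
finger_gap: 0.519
```

```bash
python3 - <<'E'
from h import *
print(monitor.state()["finger_gap"]); goto(rk(19,12.8,75),YAW+90)
E
```

```text
0.519493640723396
now [ 0.5233 -0.2006  0.0752] jaw 93.49 q6 -2.019 gap mm 45.7 t 25.12
row x,y,z,spin: [ 2.7310e+00 -1.0000e-03  1.0316e+01] -0.06
```

Emit:
{"api": "drive_tool", "payload": {"targets": [[1, 0.2, 0, 0.8, 0], [1, 0.5, 0, 1.8, 0], [1, 0.8, 0, 2.9, 0], [1, 1.1, 0, 4.0, 0], [1, 1.4, 0, 5.1, 0], [1, 1.7, 0, 6.2, 0], [1, 2.0, 0, 7.3, 0], [1, 2.3, 0, 8.4, 0]]}}

```text
time: 26.12
eef_pos: [0.5932, 0.1422, 0.0727]
tool_rot: [0.707, 0.021, -0.022, -0.707]
contact_force: [-0.0, -0.1, 0.2]
finger_gap: 0.519
```

Emit:
{"api": "drive_tool", "payload": {"targets": [[1, 0.2, 0, 0.8, 0], [1, 0.35, 0, 1.5, 0], [1, 0.43, 0, 1.9, 0], [1, 0.43, 0, 1.9, 0], [1, 0.43, 0, 1.9, 0]]}}

```text
time: 26.75
eef_pos: [0.6057, 0.2167, 0.0731]
tool_rot: [0.707, 0.021, -0.022, -0.707]
contact_force: [-0.3, -0.6, -0.7]
finger_gap: 0.52
```

```bash
python3 - <<'E'
from h import *
import pickle
c=wristcap("wrist"); cv2.imwrite("pics/w14.png",c["color"][:,:,::-1]); pickle.dump(c,open("w14.pkl","wb"))
print(monitor.state()["finger_gap"],loc(monitor.state()["eef_pos"])); goto(rk(19,12.8,30),YAW+90)
E
```

```text
0.5223113185895513 [17.5 11.5 73.2]
now [0.6058 0.2166 0.0732] jaw 93.44 q6 -1.306 gap mm 46.0 t 26.8
row x,y,z,spin: [0.039 1.081 0.032] -0.11
```

View pics/w14.png

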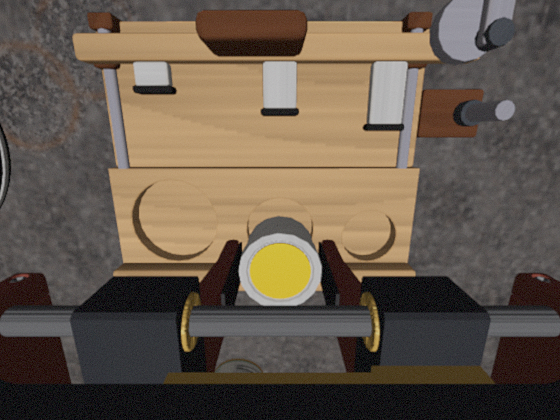

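```bash
python3 - <<'E'
from h import *
import pickle
c=pickle.load(open("w14.pkl","rb")); crop(c,105,160,425,280,2.5,"pics/w14b.png")
for n,(x,y,r) in dict(s=(24,83,21.5),m=(19,12.8,26.5),l=(12,-69.3,33.5)).items(): print(n,[proj(c,rk(x+r*np.cos(a),y+r*np.sin(a),18)).round(1).tolist() for a in np.arange(4)*np.pi/2])
E
```

```text
s [[366.7, 259.4], [395.9, 234.6], [371.1, 208.6], [341.9, 234.7]]
m [[280.8, 259.6], [314.2, 228.9], [280.6, 196.3], [247.2, 229.0]]
l [[180.3, 259.8], [218.8, 220.6], [171.8, 178.4], [133.6, 220.8]]
```

View pics/w14b.png

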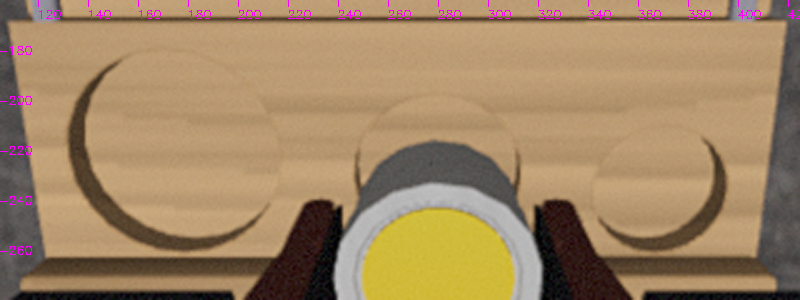

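```bash
python3 - <<'E'
from h import *
import pickle
c=pickle.load(open("w14.pkl","rb")); print(loc(unproj(c,(280.5,271),.0912)))
E
```

```text
[17.8 12.5 91.2]
```

Emit:
{"api": "drive_tool", "payload": {"targets": [[1, 0.03, 0, 0, 0], [1, 0.03, 0.4, 0, 0], [1, 0.03, 0.7, 0, 0], [1, 0.03, 0.95, 0, 0], [1, 0.03, 1.1, 0, 0], [1, 0.03, 1.1, 0, 0]]}}

```text
time: 27.55
eef_pos: [0.607, 0.2177, 0.0288]
tool_rot: [0.707, 0.021, -0.022, -0.707]
contact_force: [0.3, -0.3, -0.9]
finger_gap: 0.522
```

Emit:
{"api": "drive_tool", "payload": {"targets": [[1, 0, 0.06, 0, 0], [1, 0, 0.13, 0, 0], [1, 0, 0.13, 0, 0]]}}

```text
time: 27.92
eef_pos: [0.6073, 0.2178, 0.0243]
tool_rot: [0.707, 0.022, -0.022, -0.707]
contact_force: [0.8, 0.6, -0.4]
finger_gap: 0.517
```

Release (opening ~62 mm), rise.

Emit:
{"api": "drive_tool", "payload": {"targets": [[0.1, 0, 0.02, 0, 0], [-0.35, 0, 0.02, 0, 0], [-0.35, 0, 0.02, 0, 0], [-0.35, 0, -0.3, 0, 0], [-0.35, 0, -1.2, 0, 0], [-1, 0, -2.5, 0, 0], [-1, 0, -2.8, 0, 0], [-1, 0, -2.8, 0, 0]]}}

```text
time: 28.92
eef_pos: [0.6078, 0.218, 0.1377]
tool_rot: [-0.707, -0.022, 0.021, 0.707]
contact_force: [-0.5, -0.4, -0.1]
finger_gap: 0.975
```

```bash
python3 - <<'E'
from h import *
c=wristcap("wrist"); cv2.imwrite("pics/w15.png",c["color"][:,:,::-1])
E
```

```text
(no output)
```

View pics/w15.png

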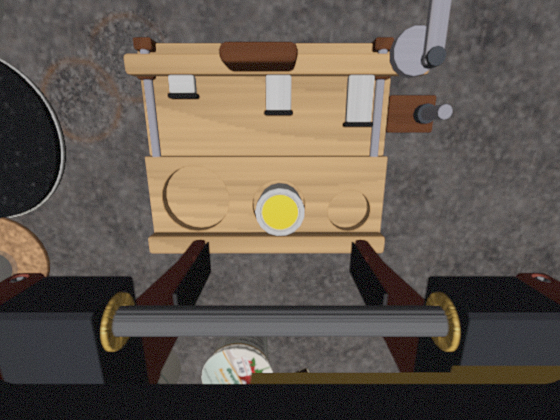

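```bash
python3 - <<'E'
from h import *
goto([.446,-.278,.14],YAW+90)
E
```

```text
now [0.607  0.2177 0.1362] jaw 93.48 q6 -1.306 gap mm 87.1 t 28.98
row x,y,z,spin: [ -4.771  -0.094 -12.124] -0.07
```

Emit:
{"api": "drive_tool", "payload": {"targets": [[-1, -0.3, -0.1, -1, 0], [-1, -0.9, -0.1, -2.4, 0], [-1, -1.5, -0.1, -3.8, 0], [-1, -2.1, -0.1, -5.2, 0], [-1, -2.7, -0.1, -6.6, 0], [-1, -3.3, -0.1, -8, 0], [-1, -3.9, -0.1, -9.4, 0], [-1, -4.4, -0.1, -10.8, 0]]}}

```text
time: 29.98
eef_pos: [0.4558, -0.2252, 0.1387]
tool_rot: [-0.706, -0.021, 0.022, 0.707]
contact_force: [1.0, -0.1, 0.1]
finger_gap: 1.002
```

Emit:
{"api": "drive_tool", "payload": {"targets": [[-1, -0.3, 0, -1, 0], [-1, -0.37, 0, -1.32, 0], [-1, -0.37, 0, -1.32, 0], [-1, -0.37, 0, -1.32, 0]]}}

```text
time: 30.48
eef_pos: [0.4463, -0.2763, 0.1397]
tool_rot: [-0.706, -0.022, 0.022, 0.707]
contact_force: [-0.7, -0.1, -0.2]
finger_gap: 1.001
```

```bash
python3 - <<'E'
from h import *
c=wristcap("wrist"); cv2.imwrite("pics/w16.png",c["color"][:,:,::-1]); print(proj(c,[.446,-.278,.036]))
goto([.446,-.278,.017],YAW+90)
import pickle; pickle.dump(c,open("w16.pkl","wb"))
E
```

```text
[277.44336464 210.05729984]
now [ 0.4465 -0.2762  0.1399] jaw 93.58 q6 -2.21 gap mm 87.9 t 30.52
row x,y,z,spin: [-0.012  3.072 -0.047] 0.03
```

View pics/w16.png

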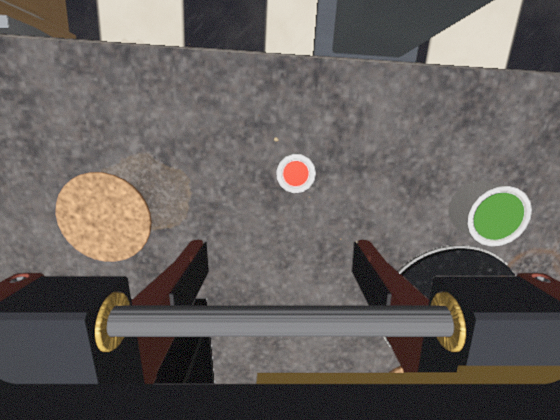

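```bash
python3 - <<'E'
from h import *
import pickle
c=pickle.load(open("w16.pkl","rb")); P=unproj(c,(295.7,173.2),.036); print(P); P[2]=.018; goto(P,YAW+90)
t=capture("top"); crop(t,250,200,440,300,4,"pics/t16.png")
E
```

```text
[ 0.4099134  -0.26333544  0.036     ]
now [ 0.4465 -0.2762  0.1399] jaw 93.58 q6 -2.21 gap mm 87.9 t 30.52
row x,y,z,spin: [-0.889  3.049  0.376] 0.03
```

View pics/t16.png

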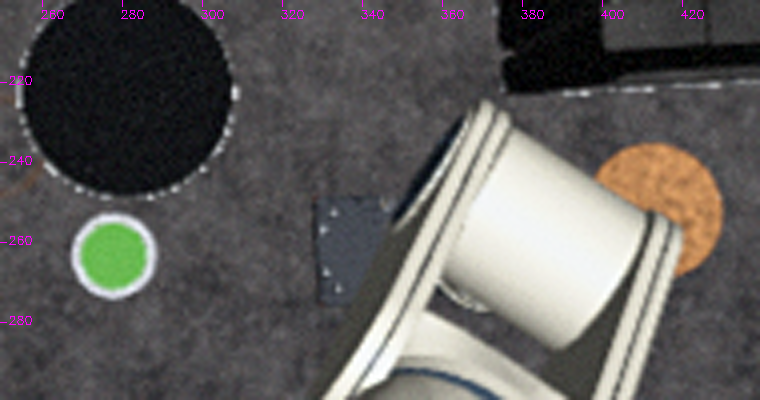

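Emit:
{"api": "drive_tool", "payload": {"squeeze": 15, "targets": [[-0.6, -0.5, 0.3, 0.2, 0], [-0.6, -0.89, 0.8, 0.38, 0], [-0.6, -0.89, 1.2, 0.38, 0], [-0.6, -0.89, 1.2, 0.38, 0], [-0.6, -0.89, 1.2, 0.38, 0]]}}

```text
time: 31.2
eef_pos: [0.411, -0.265, 0.0926]
tool_rot: [0.707, 0.022, -0.021, -0.707]
contact_force: [-0.6, 0.1, 0.1]
finger_gap: 0.804
```

```bash
python3 - <<'E'
from h import *
c=wristcap("wrist"); cv2.imwrite("pics/w17.png",c["color"][:,:,::-1]); print(proj(c,[.4099,-.2633,.036]))
goto([.4099,-.2633,.018],YAW+90)
E
```

```text
[281.56540522 225.11167118]
now [ 0.4109 -0.2651  0.0928] jaw 93.5 q6 -2.229 gap mm 70.1 t 31.25
row x,y,z,spin: [-0.025  1.869  0.048] -0.05
```

View pics/w17.png

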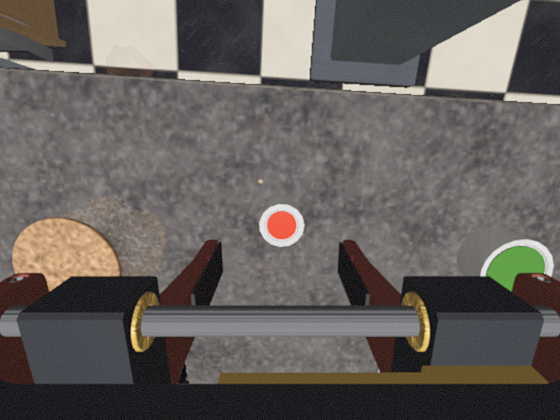

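Tin at (282,225), as predicted. Descend and grip.

Emit:
{"api": "drive_tool", "payload": {"targets": [[-0.4, -0.03, 0.6, 0.05, 0], [-0.4, -0.03, 1.2, 0.05, 0], [-0.4, -0.03, 1.7, 0.05, 0], [-0.4, -0.03, 1.87, 0.05, 0], [-0.4, -0.03, 1.87, 0.05, 0], [1, -0.03, 1.87, 0.05, 0], [1, -0.03, 1.87, 0.05, 0], [1, -0.03, 1.87, 0.05, 0]]}}

```text
time: 32.25
eef_pos: [0.4088, -0.263, 0.018]
tool_rot: [0.707, 0.022, -0.021, -0.707]
contact_force: [0.3, 0.0, 2.9]
finger_gap: 0.405
```

Emit:
{"api": "drive_tool", "payload": {"targets": [[1, 0, 0, 0, 0], [1, 0, 0, 0, 0], [1, 0, 0, 0, 0], [1, 0, -0.1, 0, 0], [1, 0, -0.5, 0, 0], [1, 0, -1, 0, 0], [1, 0, -1.4, 0, 0], [1, 0, -1.4, 0, 0]]}}

```text
time: 33.25
eef_pos: [0.4094, -0.2633, 0.075]
tool_rot: [0.707, 0.022, -0.021, -0.706]
contact_force: [0.4, 0.3, -1.4]
finger_gap: 0.403
```

```bash
python3 - <<'E'
from h import *
print(monitor.state()["finger_gap"]*88); goto(rk(24,82.3,75),YAW+90); print(loc(monitor.state()["eef_pos"]))
E
```

```text
35.48440783766704
now [ 0.4094 -0.2633  0.075 ] jaw 93.49 q6 -2.228 gap mm 35.5 t 33.25
row x,y,z,spin: [ 5.7910e+00 -1.1000e-02  1.3446e+01] -0.06
[-208.2 -455.3   75. ]
```

Emit:
{"api": "drive_tool", "payload": {"targets": [[1, 0.4, 0, 0.8, 0], [1, 1, 0, 2, 0], [1, 1.6, 0, 3.3, 0], [1, 2.2, 0, 4.6, 0], [1, 2.8, 0, 5.9, 0], [1, 3.4, 0, 7.2, 0], [1, 4, 0, 8.5, 0], [1, 4.6, 0, 9.8, 0]]}}

```text
time: 34.25
eef_pos: [0.5684, 0.1416, 0.0729]
tool_rot: [0.707, 0.021, -0.022, -0.707]
contact_force: [-0.2, 0.5, -0.9]
finger_gap: 0.406
```

Emit:
{"api": "drive_tool", "payload": {"targets": [[1, 0.4, 0, 1.1, 0], [1, 0.8, 0, 2.2, 0], [1, 1.1, 0, 3.2, 0], [1, 1.19, 0, 3.65, 0], [1, 1.19, 0, 3.65, 0], [1, 1.19, 0, 3.65, 0]]}}

```text
time: 35.0
eef_pos: [0.6064, 0.2868, 0.073]
tool_rot: [0.707, 0.021, -0.022, -0.706]
contact_force: [-0.1, -0.0, -0.4]
finger_gap: 0.405
```

```bash
python3 - <<'E'
from h import *
import pickle
c=wristcap("wrist"); crop(c,105,130,425,310,2.5,"pics/w18.png"); pickle.dump(c,open("w18.pkl","wb"))
print(monitor.state()["finger_gap"]*88,loc(monitor.state()["eef_pos"]))
for n,(x,y,r) in dict(s=(24,82.3,21.5),m=(19,12,26.5)).items(): print(n,[proj(c,rk(x+r*np.cos(a),y+r*np.sin(a),18)).round(1).tolist() for a in np.arange(4)*np.pi/2])
E
```

```text
35.79622962248026 [22.5 81.4 73.2]
s [[280.3, 254.0], [307.4, 228.9], [280.2, 202.6], [253.1, 229.0]]
m [[193.8, 254.2], [224.6, 223.1], [188.0, 190.1], [157.3, 223.3]]
```

View pics/w18.png

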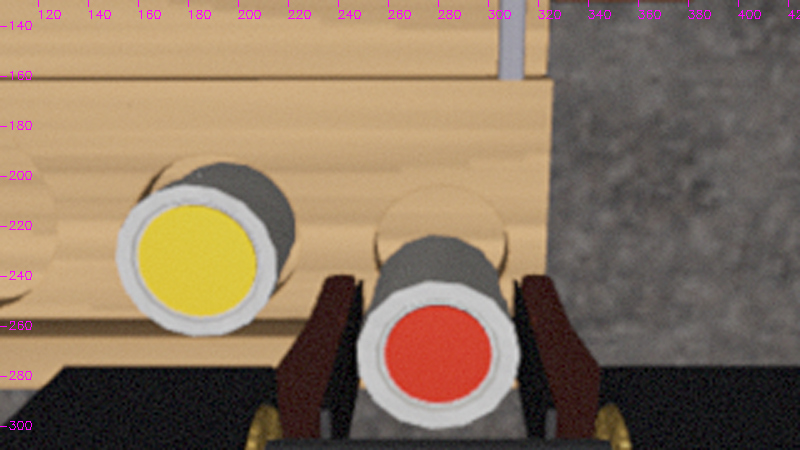

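```bash
python3 - <<'E'
from h import *
import pickle
c=pickle.load(open("w18.pkl","rb")); print(loc(unproj(c,(279.7,271.5),.0912)))
E
```

```text
[23.  81.9 91.2]
```

Emit:
{"api": "drive_tool", "payload": {"targets": [[1, 0.03, 0, 0.025, 0], [1, 0.03, 0.4, 0.025, 0], [1, 0.03, 0.7, 0.025, 0], [1, 0.03, 0.95, 0.025, 0], [1, 0.03, 1.1, 0.025, 0], [1, 0.03, 1.15, 0.025, 0], [1, 0.03, 1.15, 0.025, 0]]}}

```text
time: 35.92
eef_pos: [0.6083, 0.2895, 0.0275]
tool_rot: [-0.707, -0.022, 0.021, 0.707]
contact_force: [-0.0, 0.4, -0.4]
finger_gap: 0.409
```

Emit:
{"api": "drive_tool", "payload": {"targets": [[1, 0, 0.05, 0, 0], [1, 0, 0.1, 0, 0], [1, 0, 0.1, 0, 0]]}}

```text
time: 36.3
eef_pos: [0.6081, 0.2894, 0.0234]
tool_rot: [0.707, 0.021, -0.022, -0.707]
contact_force: [-0.2, -0.3, -1.0]
finger_gap: 0.406
```

Emit:
{"api": "drive_tool", "payload": {"targets": [[0.2, 0, 0.01, 0, 0], [-0.15, 0, 0.01, 0, 0], [-0.15, 0, 0.01, 0, 0], [-0.15, 0, -0.3, 0, 0], [-0.15, 0, -1.2, 0, 0], [-1, 0, -2.5, 0, 0], [-1, 0, -2.8, 0, 0], [-1, 0, -2.8, 0, 0]]}}

```text
time: 37.3
eef_pos: [0.6087, 0.2896, 0.1369]
tool_rot: [-0.706, -0.022, 0.021, 0.707]
contact_force: [-0.1, -0.2, -0.3]
finger_gap: 0.88
```

```bash
python3 - <<'E'
from h import *
c=wristcap("wrist"); cv2.imwrite("pics/w19.png",c["color"][:,:,::-1])
t=capture("top"); crop(t,250,200,440,300,4,"pics/t19.png"); P=unproj(t,(278,263.5),.036); print(P)
goto([.4374,-.0662,.14],YAW+90)
E
```

```text
[ 0.43886086 -0.06617553  0.036     ]
now [0.6073 0.289  0.1344] jaw 93.48 q6 -1.205 gap mm 85.2 t 37.4
row x,y,z,spin: [-4.781 -0.126 -8.606] -0.07
```

View pics/w19.png

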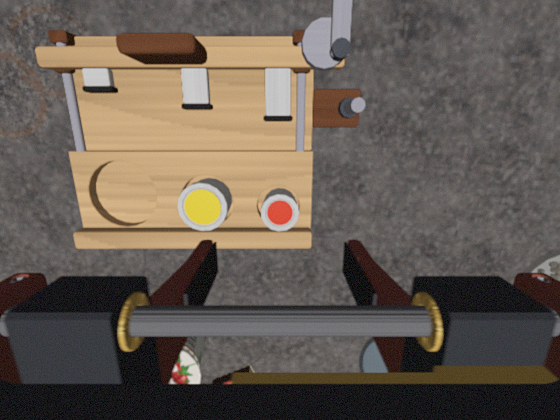

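View pics/t19.png

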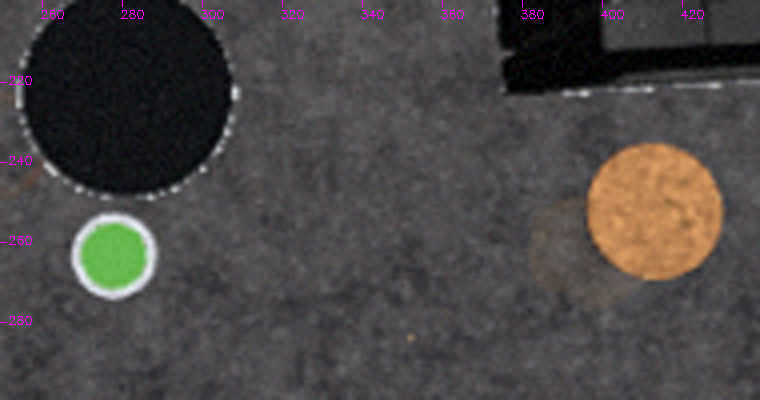

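Emit:
{"api": "drive_tool", "payload": {"targets": [[-1, -0.4, -0.1, -1, 0], [-1, -1.1, -0.1, -2.2, 0], [-1, -1.8, -0.1, -3.4, 0], [-1, -2.5, -0.1, -4.6, 0], [-1, -3.2, -0.1, -5.8, 0], [-1, -3.9, -0.1, -7, 0], [-1, -4.5, 0, -8.1, 0], [-1, -4.75, 0, -8.6, 0]]}}

```text
time: 38.4
eef_pos: [0.4366, -0.067, 0.1339]
tool_rot: [-0.707, -0.019, 0.022, 0.707]
contact_force: [0.2, 0.2, 0.3]
finger_gap: 0.998
```

Emit:
{"api": "drive_tool", "payload": {"targets": [[-1, 0, 0.5, 0, 0], [-1, 0, 0.8, 0, 0], [-1, 0, 0.8, 0, 0]]}}

```text
time: 38.78
eef_pos: [0.4382, -0.0651, 0.1021]
tool_rot: [-0.707, -0.02, 0.023, 0.707]
contact_force: [-0.7, -0.5, 0.1]
finger_gap: 1.001
```

```bash
python3 - <<'E'
from h import *
c=wristcap("wrist"); cv2.imwrite("pics/w20.png",c["color"][:,:,::-1]); print(proj(c,[.4389,-.0662,.036]))
goto([.4389,-.0662,.018],YAW+90)
E
```

```text
[277.86140064 223.60655211]
now [ 0.4389 -0.0651  0.1027] jaw 93.52 q6 -1.806 gap mm 88.3 t 38.83
row x,y,z,spin: [ 0.004  2.118 -0.028] -0.03
```

View pics/w20.png

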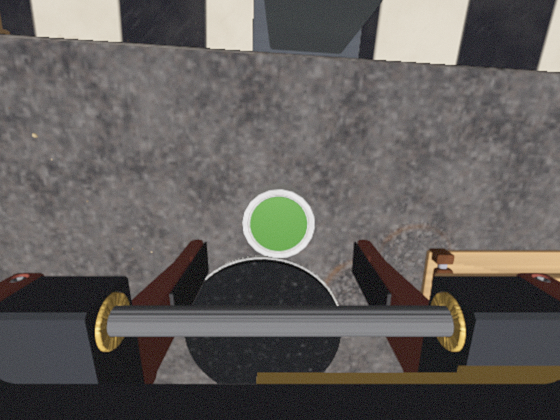

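Green tin centred at (279,223), as predicted; the rack is clear of the right finger. Descend and grip.

Emit:
{"api": "drive_tool", "payload": {"squeeze": 25, "targets": [[-0.9, 0, 0.6, -0.02, 0], [-0.9, 0, 1.2, -0.02, 0], [-0.9, 0, 1.8, -0.02, 0], [-0.9, 0, 2.11, -0.02, 0], [-0.9, 0, 2.11, -0.02, 0], [-0.9, 0, 2.11, -0.02, 0], [1, 0, 2.11, -0.02, 0], [1, 0, 2.11, -0.02, 0]]}}

```text
time: 39.83
eef_pos: [0.4399, -0.0664, 0.0196]
tool_rot: [0.707, 0.022, -0.021, -0.707]
contact_force: [-0.0, 0.7, 0.3]
finger_gap: 0.759
```

Emit:
{"api": "drive_tool", "payload": {"targets": [[1, 0, 0, 0, 0], [1, 0, 0, 0, 0], [1, 0, 0, 0, 0], [1, 0, -0.1, 0, 0], [1, 0, -0.5, 0, 0], [1, 0, -1, 0, 0], [1, 0, -1.4, 0, 0], [1, 0, -1.4, 0, 0]]}}

```text
time: 40.83
eef_pos: [0.4404, -0.0665, 0.0767]
tool_rot: [0.707, 0.023, -0.02, -0.707]
contact_force: [0.7, 0.3, -1.8]
finger_gap: 0.68
```

```bash
python3 - <<'E'
from h import *
print(monitor.state()["finger_gap"]*88); goto(rk(12,-69.8,75),YAW+90); print(loc(monitor.state()["eef_pos"]))
E
```

```text
59.83591098403433
now [ 0.4404 -0.0665  0.0767] jaw 93.49 q6 -1.808 gap mm 59.8 t 40.83
row x,y,z,spin: [4.421 0.051 4.779] -0.06
[-165.1 -260.8   76.7]
```

Emit:
{"api": "drive_tool", "payload": {"targets": [[1, 0.4, 0, 0.4, 0], [1, 1.2, 0, 1.1, 0], [1, 2, 0, 2, 0], [1, 2.8, 0, 3, 0], [1, 3.6, 0, 3.9, 0], [1, 4.2, 0, 4.6, 0], [1, 4.42, 0.05, 4.78, 0], [1, 4.42, 0.05, 4.78, 0]]}}

```text
time: 41.82
eef_pos: [0.6036, 0.1351, 0.0722]
tool_rot: [0.707, 0.021, -0.022, -0.707]
contact_force: [-0.7, -0.8, -1.3]
finger_gap: 0.676
```

Emit:
{"api": "drive_tool", "payload": {"targets": [[1, 0, 0, 0, 0], [1, 0, 0, 0, 0]]}}

```text
time: 42.08
eef_pos: [0.6036, 0.1342, 0.073]
tool_rot: [0.707, 0.021, -0.021, -0.707]
contact_force: [-1.1, -0.7, -1.2]
finger_gap: 0.679
```

```bash
python3 - <<'E'
from h import *
import pickle
c=wristcap("wrist"); crop(c,150,130,470,310,2.5,"pics/w21.png"); pickle.dump(c,open("w21.pkl","wb"))
print(monitor.state()["finger_gap"]*88,loc(monitor.state()["eef_pos"]))
for n,(x,y,r) in dict(l=(12,-69.8,33.5)).items(): print(n,[proj(c,rk(x+r*np.cos(a),y+r*np.sin(a),18)).round(1).tolist() for a in np.arange(4)*np.pi/2])
E
```

```text
59.67310607796829 [ 10.4 -70.4  73.2]
l [[280.4, 267.7], [322.6, 229.1], [280.1, 187.6], [238.0, 229.3]]
```

View pics/w21.png

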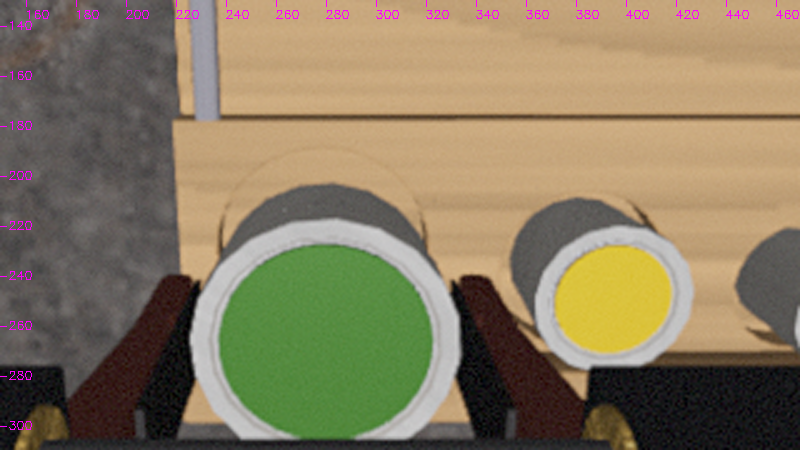

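```bash
python3 - <<'E'
from h import *
import pickle
c=pickle.load(open("w21.pkl","rb")); print(loc(unproj(c,(279.7,266),.0894)))
E
```

```text
[  8.4 -70.2  89.4]
```

Emit:
{"api": "drive_tool", "payload": {"targets": [[1, 0.09, 0, -0.01, 0], [1, 0.09, 0.4, -0.01, 0], [1, 0.09, 0.7, -0.01, 0], [1, 0.09, 0.95, -0.01, 0], [1, 0.09, 1.1, -0.01, 0], [1, 0.09, 1.1, -0.01, 0]]}}

```text
time: 42.88
eef_pos: [0.6076, 0.1351, 0.0284]
tool_rot: [0.707, 0.021, -0.022, -0.707]
contact_force: [0.8, 0.4, -1.1]
finger_gap: 0.68
```

Emit:
{"api": "drive_tool", "payload": {"targets": [[1, 0, 0.05, 0, 0], [1, 0, 0.09, 0, 0], [1, 0, 0.09, 0, 0]]}}

```text
time: 43.25
eef_pos: [0.608, 0.1351, 0.0256]
tool_rot: [-0.707, -0.022, 0.021, 0.707]
contact_force: [-0.4, -0.0, -2.2]
finger_gap: 0.676
```

Emit:
{"api": "drive_tool", "payload": {"targets": [[-0.5, 0, 0.01, 0, 0], [-0.7, 0, 0.01, 0, 0], [-0.7, 0, 0.01, 0, 0], [-0.7, 0, -0.3, 0, 0], [-0.7, 0, -1.2, 0, 0], [-0.7, 0, -2.5, 0, 0], [-0.7, 0, -3.2, 0, 0], [-0.7, 0, -3.2, 0, 0]]}}

```text
time: 44.25
eef_pos: [0.6098, 0.1355, 0.1569]
tool_rot: [-0.706, -0.024, 0.019, 0.707]
contact_force: [0.2, 0.7, -0.5]
finger_gap: 0.849
```

```bash
python3 - <<'E'
from h import *
c=wristcap("wrist"); cv2.imwrite("pics/w22.png",c["color"][:,:,::-1])
goto(rk(-107.5,3,140),YAW)
E
```

```text
now [0.6085 0.1352 0.1549] jaw 93.49 q6 -1.432 gap mm 74.8 t 44.3
row x,y,z,spin: [-3.069  0.365  1.818] 89.94
```

View pics/w22.png

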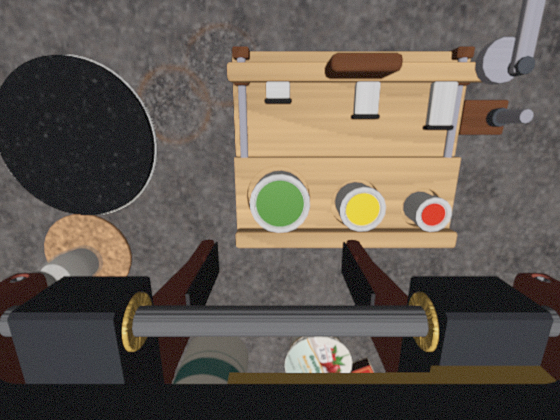

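Emit:
{"api": "drive_tool", "payload": {"targets": [[0.1, -0.4, 0, 0.2, 10], [0.1, -0.8, 0, 0.4, 20], [0.1, -1.2, 0, 0.6, 30], [0.1, -1.6, 0, 0.8, 40], [0.1, -2, 0, 1.1, 50], [0.1, -2.4, 0, 1.4, 60], [0.1, -2.8, 0, 1.6, 70], [0.1, -3.07, 0.2, 1.82, 80]]}}

```text
time: 45.3
eef_pos: [0.4795, 0.2002, 0.1443]
tool_rot: [0.555, -0.44, 0.439, -0.553]
contact_force: [-0.2, 0.9, 0.3]
finger_gap: 0.447
```

Emit:
{"api": "drive_tool", "payload": {"targets": [[0.1, 0, 0, 0, 10], [0.1, 0, 0, 0, 10], [0.1, 0, 0, 0, 10]]}}

```text
time: 45.68
eef_pos: [0.4806, 0.2, 0.1448]
tool_rot: [0.516, -0.484, 0.484, -0.515]
contact_force: [0.5, -0.5, -0.2]
finger_gap: 0.45
```

```bash
python3 - <<'E'
from h import *
c=wristcap("wrist"); cv2.imwrite("pics/w23.png",c["color"][:,:,::-1])
print(loc(unproj(c,(282,230),.075)))
goto(rk(-107.5,3,43),YAW)
E
```

```text
[-106.9   -4.6   75. ]
now [0.4808 0.2001 0.145 ] jaw 3.63 q6 0.308 gap mm 39.9 t 45.73
row x,y,z,spin: [-0.005  2.55   0.022] 0.08
```

View pics/w23.png

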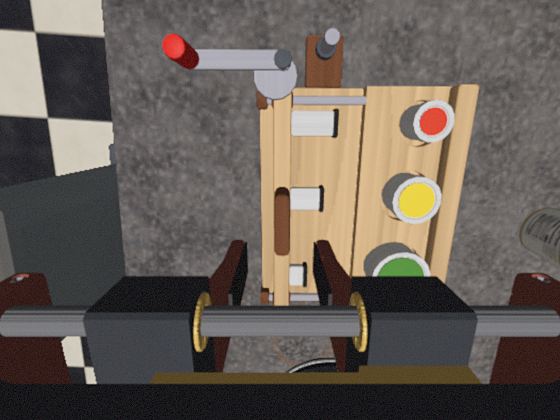

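Emit:
{"api": "drive_tool", "payload": {"squeeze": 20, "targets": [[0.1, 0, 0.8, 0.02, 0], [0.1, 0, 1.6, 0.02, 0], [0.1, 0, 2.3, 0.02, 0], [0.1, 0, 2.52, 0.02, 0], [0.1, 0, 2.52, 0.02, 0], [1, 0, 2.52, 0.02, 0], [1, 0, 2.52, 0.02, 0], [1, 0, 2.52, 0.02, 0]]}}

```text
time: 46.72
eef_pos: [0.4822, 0.2005, 0.0454]
tool_rot: [-0.515, 0.484, -0.485, 0.515]
contact_force: [-0.8, -0.2, 3.4]
finger_gap: 0.164
```

Emit:
{"api": "drive_tool", "payload": {"targets": [[1, 0, 0, 0, 0], [1, 0, 0, 0.2, 0], [1, 0, 0, 0.5, 0], [1, 0, 0, 0.8, 0], [1, 0, 0, 1.1, 0], [1, 0, 0, 1.35, 0], [1, 0, 0, 1.5, 0], [1, 0, 0, 1.5, 0]]}}

```text
time: 47.72
eef_pos: [0.5425, 0.2042, 0.0454]
tool_rot: [-0.515, 0.484, -0.485, 0.515]
contact_force: [0.9, -0.3, 4.6]
finger_gap: 0.161
```

```bash
python3 - <<'E'
from h import *
s=monitor.state();print(loc(s["eef_pos"]), s["contact_force"])
c=capture("top"); crop(c,90,170,250,290,5,"pics/t24.png")
E
```

```text
[-46.5   3.1  45.4] [ 0.93378582 -0.27338924  4.63946693]
```

View pics/t24.png

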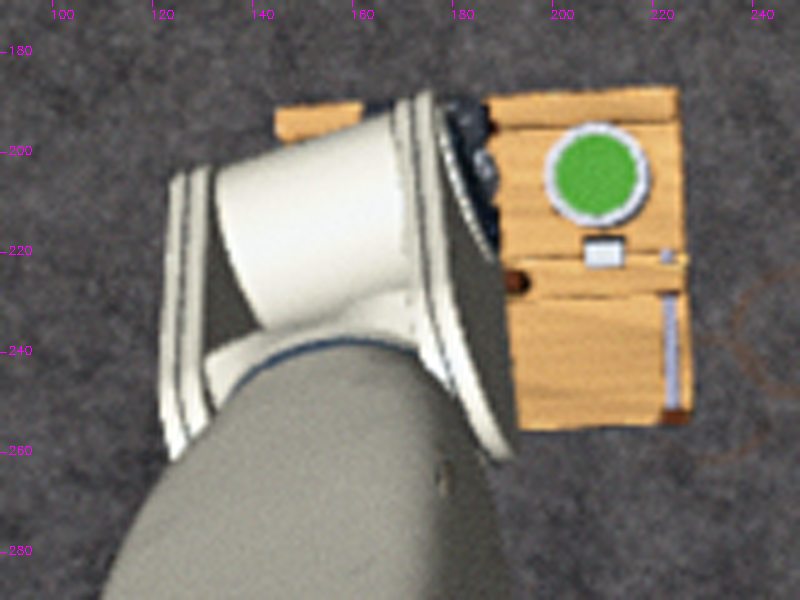

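Emit:
{"api": "drive_tool", "payload": {"targets": [[1, 0, 0, 0.08, 0], [1, 0, 0, 0.16, 0], [1, 0, 0, 0.22, 0], [1, 0, 0, 0.22, 0]]}}

```text
time: 48.28
eef_pos: [0.5499, 0.2047, 0.0454]
tool_rot: [0.515, -0.485, 0.484, -0.515]
contact_force: [-5.2, 0.2, 8.4]
finger_gap: 0.154
```

```bash
python3 - <<'E'
from h import *
s=monitor.state();print(loc(s["eef_pos"]), s["contact_force"])
E
```

```text
[-39.    3.1  45.4] [-5.2296485   0.22067167  8.44473244]
```

Emit:
{"api": "drive_tool", "payload": {"targets": [[1, 0, 0, 0.05, 0], [1, 0, 0, 0.1, 0], [1, 0, 0, 0.1, 0]]}}

```text
time: 48.65
eef_pos: [0.5521, 0.2048, 0.0453]
tool_rot: [0.516, -0.486, 0.484, -0.514]
contact_force: [-10.6, 0.1, 13.4]
finger_gap: 0.159
```

```bash
python3 - <<'E'
from h import *
s=monitor.state();print(loc(s["eef_pos"]), s["contact_force"])
E
```

```text
[-36.9   3.1  45.3] [-10.63393147   0.08370568  13.35652403]
```

Emit:
{"api": "drive_tool", "payload": {"targets": [[0.1, 0, 0, -0.03, 0], [0.1, 0, 0, -0.03, 0], [0.1, 0, 0, -0.03, 0], [0.1, 0, -0.8, -0.03, 0], [0.1, 0, -1.8, -0.03, 0], [0, 0, -2.5, -0.03, 0], [0, 0, -2.5, -0.03, 0]]}}

```text
time: 49.52
eef_pos: [0.5549, 0.2051, 0.1467]
tool_rot: [-0.513, 0.484, -0.485, 0.516]
contact_force: [-0.0, -0.2, -0.7]
finger_gap: 0.5
```

```bash
python3 - <<'E'
from h import *
c=wristcap("wrist"); cv2.imwrite("pics/w25.png",c["color"][:,:,::-1])
goto(rk(-114,130,145),YAW+90)
E
```

```text
now [0.5538 0.2048 0.1451] jaw 3.48 q6 0.273 gap mm 44.0 t 49.58
row x,y,z,spin: [-3.173  0.    -1.974] 89.93
```

View pics/w25.png

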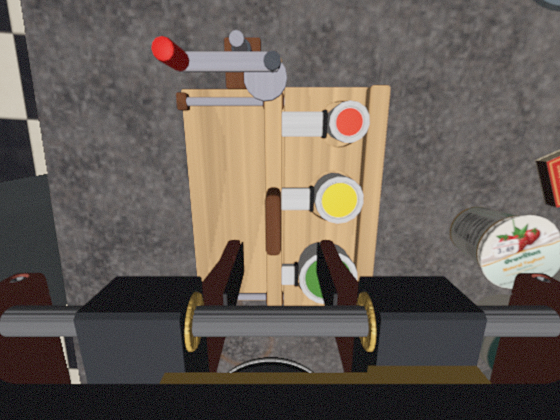

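```bash
python3 - <<'E'
from h import *
c=wristcap("wrist"); print(loc(unproj(c,(163,48),.095)),loc(unproj(c,(271,61),.058)),loc(unproj(c,(273,215),.075)))
E
```

```text
[-111.6  129.2   95. ] [-41.8 128.9  58. ] [-40.9   8.9  75. ]
```

Emit:
{"api": "drive_tool", "payload": {"targets": [[0, -0.4, 0, -0.2, -10], [0, -0.8, 0, -0.4, -20], [0, -1.2, 0, -0.7, -30], [0, -1.6, 0, -0.9, -40], [0, -2, 0, -1.2, -50], [0, -2.4, 0, -1.5, -60], [0, -2.8, 0, -1.8, -70], [0, -3.17, 0, -1.97, -80]]}}

```text
time: 50.62
eef_pos: [0.4653, 0.3263, 0.1426]
tool_rot: [0.707, -0.039, 0.037, -0.705]
contact_force: [-0.1, 0.3, 0.3]
finger_gap: 0.5
```

Emit:
{"api": "drive_tool", "payload": {"targets": [[0, 0, 0, 0, -10], [0, 0, 0, 0, -10], [0, 0, 0, 0, -10]]}}

```text
time: 51.0
eef_pos: [0.4665, 0.326, 0.1437]
tool_rot: [0.707, 0.02, -0.021, -0.707]
contact_force: [0.6, -0.3, -0.5]
finger_gap: 0.499
```

```bash
python3 - <<'E'
from h import *
c=wristcap("wrist"); cv2.imwrite("pics/w26.png",c["color"][:,:,::-1])
goto(rk(-114,130,63),YAW+90); print(loc(monitor.state()["eef_pos"]))
import pickle; pickle.dump(c,open("w26.pkl","wb"))
E
```

```text
now [0.4666 0.3261 0.1439] jaw 93.31 q6 -1.04 gap mm 44.1 t 51.05
row x,y,z,spin: [0.018 2.023 0.016] -0.24
[-114.6  129.4  143.9]
```

View pics/w26.png

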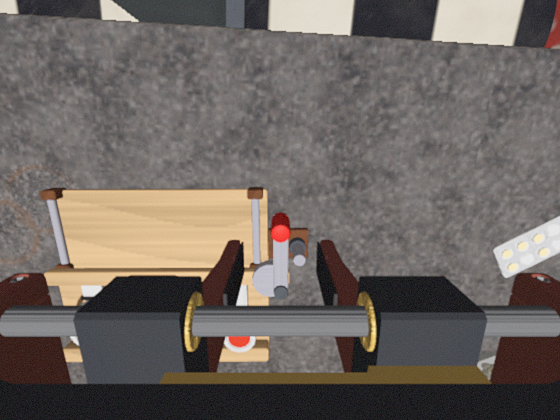

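Emit:
{"api": "drive_tool", "payload": {"squeeze": 10, "targets": [[0, 0.05, 0.8, 0.01, 0], [0, 0.05, 1.6, 0.01, 0], [0, 0.05, 2.0, 0.01, 0], [0, 0.05, 2.0, 0.01, 0], [1, 0.05, 2.0, 0.01, 0], [1, 0.05, 2.0, 0.01, 0], [1, 0.05, 2.0, 0.01, 0], [1, 0.05, 2.0, 0.01, 0]]}}

```text
time: 52.05
eef_pos: [0.4692, 0.3272, 0.0653]
tool_rot: [-0.707, -0.022, 0.021, 0.707]
contact_force: [-0.5, 0.2, 2.8]
finger_gap: 0.182
```

Emit:
{"api": "drive_tool", "payload": {"targets": [[1, 0, 0, 0, 0], [1, 0, 0, 0, 0]]}}

```text
time: 52.3
eef_pos: [0.4691, 0.3272, 0.0652]
tool_rot: [-0.707, -0.022, 0.021, 0.707]
contact_force: [-0.8, 0.0, 5.7]
finger_gap: 0.182
```

```bash
python3 - <<'E'
from h import *
s=monitor.state(); L=loc(s["eef_pos"]); print(L,s["contact_force"],s["finger_gap"]*88)
R=Rn.from_quat(s["tool_rot"]).as_matrix()
for th in list(range(10,91,10))+[93]:
    t=np.radians(180-th); dx=2.5*max(0,(th-45)/45)
    P=rk(72*np.cos(t)+72+dx,72*np.sin(t),0)-rk(0,0,0)
    print(th,(R.T@P/.04).round(2))
E
```

```text
[-112.   130.4   65.2] [-0.7556336   0.00811789  5.71628506] 16.0349913238269
10 [0.03 0.   0.31]
20 [0.11 0.   0.62]
30 [0.24 0.   0.9 ]
40 [0.42 0.   1.16]
50 [0.65 0.   1.38]
60 [0.92 0.   1.56]
70 [1.22 0.   1.69]
80 [1.53 0.   1.77]
90 [1.86 0.   1.8 ]
93 [1.96 0.   1.8 ]
```

Emit:
{"api": "drive_tool", "payload": {"targets": [[1, 0.03, 0, 0.31, 10], [1, 0.11, 0, 0.62, 20], [1, 0.24, 0, 0.9, 30], [1, 0.42, 0, 1.16, 40], [1, 0.65, 0, 1.38, 50], [1, 0.92, 0, 1.56, 60], [1, 1.22, 0, 1.69, 70], [1, 1.53, 0, 1.77, 80]]}}

```text
time: 53.3
eef_pos: [0.5254, 0.4014, 0.0651]
tool_rot: [0.555, -0.439, 0.439, -0.554]
contact_force: [-2.3, -3.1, 6.4]
finger_gap: 0.178
```

```bash
python3 - <<'E'
from h import *
s=monitor.state(); print(loc(s["eef_pos"]),s["contact_force"],s["finger_gap"]*88); goto(rk(-38,202,65),YAW)
E
```

```text
[-51.3 200.9  65.1] [-2.25464421 -3.09169633  6.37797998] 15.632836847466066
now [0.5254 0.4014 0.0651] jaw 13.19 q6 0.404 gap mm 15.6 t 53.3
row x,y,z,spin: [0.029 0.001 0.332] 9.64
```

Emit:
{"api": "drive_tool", "payload": {"targets": [[1, 0.01, 0, 0.17, 5], [1, 0.02, 0, 0.34, 10], [1, 0.02, 0, 0.38, 11], [1, 0.02, 0, 0.4, 11], [1, 0.02, 0, 0.4, 11]]}}

```text
time: 53.92
eef_pos: [0.5414, 0.4037, 0.0651]
tool_rot: [0.511, -0.489, 0.489, -0.51]
contact_force: [-0.5, -3.9, 6.6]
finger_gap: 0.182
```

```bash
python3 - <<'E'
from h import *
s=monitor.state(); print(loc(s["eef_pos"]),s["contact_force"],s["finger_gap"]*88); goto(rk(-38,202,65),YAW)
c=capture("top"); crop(c,90,170,250,290,5,"pics/t27.png")
E
```

```text
[-35.2 202.3  65.1] [-0.51085606 -3.89752932  6.55021633] 16.015058231986696
now [0.5414 0.4037 0.0651] jaw 2.47 q6 0.581 gap mm 16.0 t 53.92
row x,y,z,spin: [ 0.008  0.002 -0.07 ] -1.08
```

View pics/t27.png

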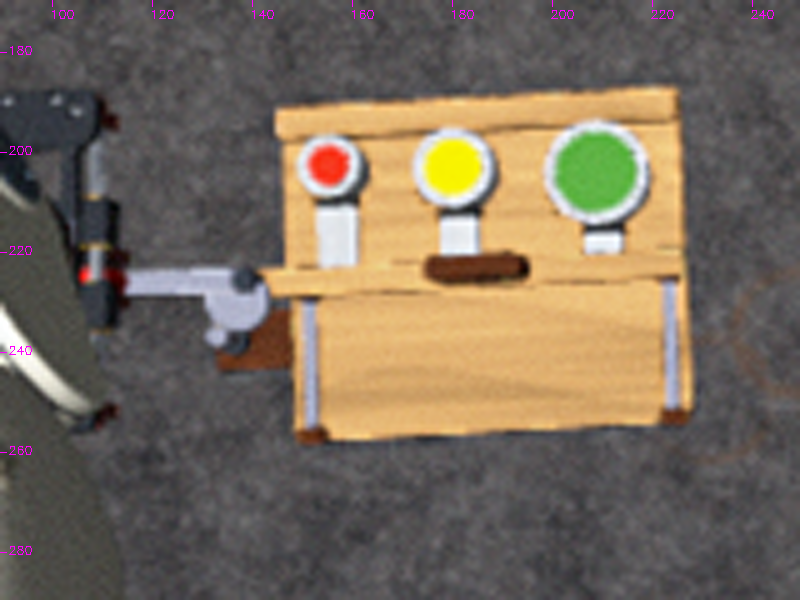

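Emit:
{"api": "drive_tool", "payload": {"targets": [[1, 0, 0, 0.05, 1], [1, 0, 0, 0.1, 2], [1, 0, 0, 0.1, 2]]}}

```text
time: 54.35
eef_pos: [0.5426, 0.4036, 0.0648]
tool_rot: [0.504, -0.499, 0.497, -0.5]
contact_force: [-11.6, -2.7, 10.3]
finger_gap: 0.175
```

```bash
python3 - <<'E'
from h import *
s=monitor.state(); print(loc(s["eef_pos"]),s["contact_force"],s["finger_gap"]*88)
E
```

```text
[-34.  202.1  64.8] [-11.55162259  -2.71016278  10.29773936] 15.407818942300647
```

Emit:
{"api": "drive_tool", "payload": {"targets": [[1, 0, 0, -0.06, -1], [0.2, 0, 0, -0.06, -1], [0, 0, 0, -0.06, -1], [0, 0, 0, -0.06, -1], [0, 0, -1, -0.06, -1], [0, 0, -2.2, -0.06, -1], [0, 0, -3.4, -0.06, -1], [0, 0, -3.4, -0.06, -1]]}}

```text
time: 55.35
eef_pos: [0.5453, 0.4061, 0.2054]
tool_rot: [-0.503, 0.493, -0.494, 0.509]
contact_force: [0.8, 0.1, 0.6]
finger_gap: 0.5
```

```bash
python3 - <<'E'
from h import *
goto([.42,.30,.33],YAW)
E
```

```text
now [0.5453 0.4061 0.2054] jaw 1.47 q6 0.597 gap mm 44.0 t 55.35
row x,y,z,spin: [ 2.556 -3.149 -3.177] -2.08
```

Emit:
{"api": "drive_tool", "payload": {"targets": [[0, 0.5, -1.5, 0, -1], [0, 1.8, -3, -0.3, -2], [0, 3, -3.1, -0.6, -2], [0, 3.86, -3.15, -0.7, -2], [0, 3.86, -3.15, -0.7, -2], [0, 3.86, -3.15, -0.7, -2]]}}

```text
time: 56.1
eef_pos: [0.519, 0.2498, 0.3258]
tool_rot: [0.515, -0.485, 0.484, -0.515]
contact_force: [-0.0, 0.3, -0.4]
finger_gap: 0.501
```

```bash
python3 - <<'E'
from h import *
c=wristcap("wrist"); crop(c,225,40,385,290,3.2,"pics/w28.png"); cv2.imwrite("pics/w28f.png",c["color"][:,:,::-1])
print(monitor.state()["eef_pos"])
t=capture("side"); crop(t,160,110,360,260,4,"pics/s28.png")
E
```

```text
[0.51895922 0.25014073 0.32576663]
```

View pics/w28.png

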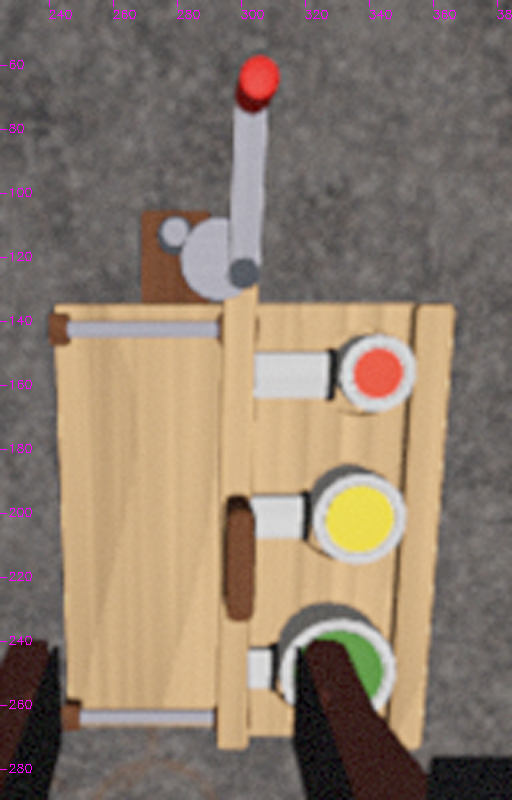

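View pics/s28.png

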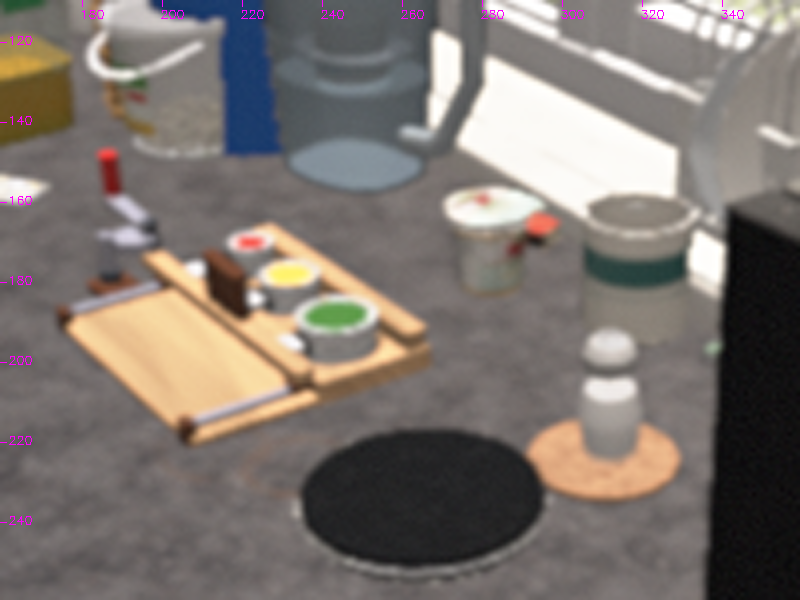

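```bash
python3 - <<'E'
from cell import ticket
print(ticket.sign_off())
E
```

```text
the job is handed in; nothing more can be done
None
```

The rack is restocked and clamped, and I handed the job in after about 56 s of robot time.

I released the cam and slid the rail open to its stop. The used-up shaker now stands on the leftmost cork mat. The yellow, red and green tins are in the middle, small and large wells. I then pushed the rail home and turned the cam lever back to its stop.

- **Shaker:** my first grip was high on its tapered body and it lifted slightly tilted. I set it back in its well and gripped it lower, and it then placed upright.
- **Red tin:** it had been knocked about 4 cm aside before I reached it. I located it again before gripping.

**Last checks:** the final pictures show:
- The rail looks as far in as at the start.
- All three tins stand lid up against the back jaw.
- The lever rests 2 to 3 degrees past its starting angle. That fits its end stop, where I felt about 12 N.
- The shaker stands well within the mat's edge.
- The yogurt pot and fish tin were never touched. The pot is in the final side picture, but I did not photograph the fish tin again at the end.

No check failed. The only mismatch was that some of the rack's outer edges measured about 4 to 5 mm off the stated sizes, so I placed the tins from the back jaw face and the well rims instead.

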